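# Bolt the stop down on the T-slot jig

### The arm

A 6-joint arm with a two-finger parallel gripper is mounted at the origin on the work surface. World frame = base frame: x ahead of the robot, y to its left, z up, the work surface at z = 0. Lengths are in m, angles in degrees, forces in N, time in s.
With the tool pointing down it reaches from about 0.25 to 0.725 m from the base axis. Payload 9.7 kg.
Tool frame: the origin (TCP) lies midway between the tips of the shut fingers; the grasp point (between the pads) lies 19 mm behind it; z points along the fingers, y is the direction in which the jaws open and shut (so a half turn about z gives the same grasp; the last joint's range is limited). The gripper opens to 85 mm and grips with 20 to 120 N. Pads are 22 mm wide; open, the fingers measure 114 mm over their backs; the gripper's body (76 mm by 85 mm) begins 54 mm behind the grasp point. The pads swing forward as they close: fully open they stand 13 mm farther back than shut.
Start: joints at [-66.234, 4.979, 10.078, 95.1, 0, 90], TCP at [0.222, -0.503, 0.231] pointing down, gripper open.
Joint ranges: [-179.16, 179.16], [-48.56, 103.87], [-65.8, 70.77], [-126.05, 130.52], [-82.76, 87.17], [-180, 180]. Speed limits (degrees/s): [127.2, 127.2, 147.25, 180, 180, 180].

### API

Orientations are given as [roll, pitch, yaw] about the fixed x, y, z axes, in that order (R = Rz(yaw) Ry(pitch) Rx(roll)).
In Python, from workcell import bot, camera, recognise gives the robot as it stands. The module is installed in compiled form; this text tells all that it offers.
- The arm moves only by the tool apply_moves, never from a script. Its argument "targets" is one flat list of numbers, 7 for each row, row after row: the shift along the world's x, y, z in units of 30 mm (1.0 is 30 mm), then the turn, a rotation vector about the world's x, y, z in units of 6 degrees (1.0 is 6 degrees), then the opening, from 0 (shut) to 1 (fully open). A call has 1 to 5 rows; each row is the pose to reach, as a shift and turn from the pose commanded when the call began; what a row does not reach only later rows make up. A row lasts 1/10 s, in which the tool goes at most 50 mm and 8.59 degrees, less where a joint would pass 70% of its speed; a pose out of reach is approached as far as the arm can. A call with a gripper value outside its range is refused whole. The fingers move at their own pace and stop on an object; "newtons" is the grip in N (left out, the last holds). Time passes only in rows, so rows that repeat a pose let the fingers close. It gives the time, the measured TCP pose, the force and the opening at its end, in the units of the state.
- bot.get_obs(): the state, without advancing time (a new reading comes with each control period).
- camera(name): name is "scene" or "side" or "wrist"; returns a dict with "img" (384x512x3 uint8, red, green, blue), "intrinsics" (3x3 intrinsics, pixels), "origin" and "rotation" of the camera in the world. Camera axes: x right, y up, looking along -z (the intrinsics and any distortion apply to the point x, -y, -z); pixel columns grow to the right and rows downward; lengths in m; the calibration is good to about 2 mm. The wrist camera is an equidistant fisheye: a pixel r from the principal point sees the ray r / f radians off the axis. A picture is of the moment at which its call begins. There is no depth.
- bot.job_done(): hands the job in, once; it reports no verdict.
Trained networks look in the newest picture that a camera, given by its name, has taken for a name from the list of things; names that differ only in an ending like _2 or _b are one class to them, and where a whole thing is asked for, a point or a joint stands for the part that bears it (a point fixed in the world has none). Each returns a list of dicts, best first, with "conf" (0 to 1); they miss things now and then, are a little off and sometimes report something else, mostly with a low value. They report only what shows in the picture. A call takes as long as a camera call. They do not tell look-alikes from the thing itself.
- recognise(query, camera): "box" ([left, top, right, bottom] in pixels, round what is visible of it).
The state is a dict: "time": time; "q": joint angles; "qd": joint speeds; "joint_efforts": joint torques, N m; "ee_pos": TCP position; "tcp_rot": TCP orientation; "wrist_force": force on the tool from outside, world axes, zero at the start; "torque": the same for the moment, N m; "opening": finger opening in m.
Only numpy, scipy, OpenCV 4.12 (cv2) and the standard library are available. Lean on these libraries where they do the work, as an engineer would, in place of code of your own. Each camera call takes 0.05 s, during which the arm holds its last target.

### The job

Fasten the wooden stop to the slotted jig with the T-bolt from the holder block: lower the bolt's head lengthwise through the stop's slot into the jig's slot, turn it clockwise until the head sits square across the slot under the lips, then go on turning the knob clockwise until it is tight. Leave the stop where it is set on the jig, leave the other things alone, and let go.

Things in the scene. Friction and masses are not known exactly. Their poses are not given: they have to be found in the camera images.
- track: Fixed jig: aluminium T-slot profile 340 x 70 mm on a plywood base 340 x 160 x 8 mm. Origin: centre of the base's underside, on the table. The slot runs full length along x, mid-width. Profile top 32 mm above the origin. Slot mouth 20 mm wide between 6 mm lips (their underside at 26 mm); below, a channel 34 mm wide, its floor at 12 mm.
- stop: Loose wooden stop, about 0.45 kg, on the profile, x along the jig's slot (tongues keep it in line). Foot 12 mm thick, 70 wide, x = -50 to 90 mm, its top 44 mm above the table. Through slot 46 mm (x) by 22 mm at the origin. Low face at x = 76 to 90 mm, its top 78 mm above the table. Origin: foot's underside, slot's centre. It must stay within 10 mm of its start.
- stop_slot (a point): Centre of the stop's through slot, at the foot's top face: the bolt goes down here. Axes as the stop.
- holder: Fixed dark wooden block 80 x 60 x 22 mm with a pocket 36 x 19 mm (long along its x), 14 mm deep, in which the bolt's head stands. Origin: centre of its underside, on the table.
- bolt: Loose T-bolt, upright, 0.2 kg with knob. Origin: centre of the head's underside; x along the head, z up. Head 33 x 16 x 8 mm, two corners cut: turned clockwise (from above) in the channel it stops a few degrees past square; the other way it jams at about 40. Stem 10 mm. In the jig it hangs by its washer on the foot, origin 15 to 17 mm above the table; 18 mm when tight.
- knob_grip (a point): Grip point on the black wing knob, on the bolt's axis, 32 mm above the washer's underside. The knob is a bar 46 mm long (point x), 14 mm thick (point y), from 20 mm below this point to 8 mm above it; below it an 18 mm hub, then the washer. About 68 mm above the table in the holder, about 76 mm hanging in the jig, 74 mm when tight.
- knob (a joint): Turn of the knob on the thread, rad, growing clockwise from above (tightening); 0: bar in line with the head. Stiff (0.08 N m): the loose bolt turns with it until its head is stopped in the channel; then the knob runs down the stem, 12 mm a turn. Starts at 0.2 to 1.0; head meets the lips at about 1.7; firm end stop at 2.83, fully tight. Stays where left.
- washer (a joint): Press of the steel spring washer (34 mm wide, 4 mm thick) up towards the knob, m: 0 free, 0.0025 fully pressed, 8 N per mm. About 0.0002 when the bolt only hangs by it. Tight means over 0.001 with the head up against the lips; about 0.002 at the knob's end stop.
- sanding_block: Cork sanding block 110 x 67 x 36 mm, loose bystander. Origin: centre of its underside.
- hammer: Hammer, loose bystander, lying along its x axis.
- batten: Wooden batten 200 x 35 x 18 mm, loose bystander. Origin: centre of its underside.
Mind the look-alikes: they are no part of the job. What is shaped like the bolt but yellow is not meant.

How it is judged:
By the outcome, as a careful person would: the job done as asked, in the order asked, and still so for the second after the job is handed in, with the robot touching nothing.
It also fails if it takes over 64 s, if anything falls off the work surface, if the arm or the gripper's body presses on something with over 40 N, if the wrist force passes 120 N, or if a joint passes its speed limit or range.

## Working session

There is one attempt and no reset: what is moved stays moved. The work goes in short steps, Python scripts to look and compute and a tool call to move; the robot and the scene stay as the last step left them, time stands still between calls to the robot, and variables do not carry over. Pictures are saved under pics/ and viewed, and the job is handed in when it is done.

Besides the shell and the picture viewer there is one more tool, called after ">>>" as name(argument=value, ...) on one line, values as JSON. apply_moves: Moves the arm, as the interface text tells. Its arguments: {"type":"object","properties":{"targets":{"type":"array"},"newtons":{"type":"number"}},"required":["targets"]}

```bash
mkdir -p pics; cat > h.py <<'E'
import numpy as np, cv2
from workcell import bot, camera, recognise
def ray(c,u,v):
    K=c["intrinsics"];x=(u-K[0,2])/K[0,0];y=(v-K[1,2])/K[1,1]
    return x,y
def snap(n,f):
    c=camera(n);cv2.imwrite("pics/"+f,cv2.cvtColor(c["img"],cv2.COLOR_RGB2BGR));return c
def topix(c,P,fish=False):
    K=np.array(c["intrinsics"]);R=np.array(c["rotation"]);p=R.T@(np.array(P,float)-np.array(c["origin"]))
    d=np.array([p[0],-p[1],-p[2]])
    if fish:
        r=np.hypot(d[0],d[1]);th=np.arctan2(r,d[2]);d=np.array([d[0]/r*th,d[1]/r*th,1]) if r>0 else np.array([0,0,1])
        return K[0,0]*d[0]+K[0,2],K[1,1]*d[1]+K[1,2]
    return K[0,0]*d[0]/d[2]+K[0,2],K[1,1]*d[1]/d[2]+K[1,2]
def toz(c,u,v,z,fish=False):
    K=np.array(c["intrinsics"]);R=np.array(c["rotation"]);o=np.array(c["origin"])
    x=(u-K[0,2])/K[0,0];y=(v-K[1,2])/K[1,1]
    if fish:
        t=np.hypot(x,y);s=np.sin(t)/t if t>0 else 1;d=np.array([x*s,-y*s,-np.cos(t)])
    else: d=np.array([x,-y,-1.])
    d=R@d
    return o+d*(z-o[2])/d[2]
E
python3 - <<'E'
from h import *
for n in ["scene","side","wrist"]:
    c=snap(n,n+"0.png");print(n,c["origin"],c["intrinsics"],c["rotation"])
    for q in ["track","stop","stop_slot","holder","bolt","knob_grip"]:
        print(q,[(r["conf"],np.round(r["box"])) for r in recognise(q,n)][:3])
print(bot.get_obs())
E
```

```text
scene [0.88435324 0.63577798 0.62577958] [[346.5832381    0.         255.02188272]
 [  0.         346.5832381  199.18725509]
 [  0.           0.           1.        ]] [ 4.67305067e+01 -1.45518624e-01  1.49478178e+02]
track [(0.79, array([168., 138., 290., 215.]))]
stop [(0.66, array([203., 144., 254., 181.]))]
stop_slot [(0.57, array([201., 149., 254., 183.]))]
holder [(0.56, array([268., 241., 307., 271.]))]
bolt [(0.95, array([277., 236., 297., 258.])), (0.83, array([319., 213., 338., 241.]))]
knob_grip [(0.74, array([278., 236., 299., 251.])), (0.71, array([318., 210., 336., 230.]))]
side [0.22417668 0.54530924 0.6267842 ] [[364.06093089   0.         258.12311053]
 [  0.         364.06093089 194.28188715]
 [  0.           0.           1.        ]] [  46.11683399   -0.98675039 -138.23432818]
track [(0.96, array([261., 137., 370., 240.]))]
stop [(0.95, array([296., 154., 342., 202.])), (0.45, array([210., 228., 216., 252.]))]
stop_slot [(0.94, array([295., 158., 344., 201.])), (0.35, array([ 72., 250., 204., 323.]))]
holder [(0.8, array([194., 238., 236., 282.])), (0.59, array([201
[... 493 characters left out ...]
 []
holder []
bolt []
knob_grip []
{'time': 1.05, 'q': array([-6.62324700e+01,  4.98002571e+00,  1.00786113e+01,  9.51013220e+01,
        9.33840006e-04,  9.00008349e+01]), 'qd': array([-0.05444142, -0.06342647, -0.06175483,  0.01427555,  0.04714108,
        0.06028363]), 'joint_efforts': array([-1.61700282e-03, -5.20111406e+01,  4.64872563e+01,  1.32541496e-03,
       -2.26877587e-04, -3.55605482e-05]), 'ee_pos': array([ 0.22166361, -0.50333954,  0.2312769 ]), 'tcp_rot': array([-1.79997264e+02, -9.33800131e-04,  2.37666951e+01]), 'wrist_force': array([ 0.19290206, -0.18456508, -1.26021075]), 'torque': array([ 6.03151230e-04, -2.78180749e-02,  2.16976430e-06]), 'opening': 0.0855041504342411}
```

View pictures.

```bash
python3 - <<'E'
import re
s=open('h.py').read()
s=s.replace('R=np.array(c["rotation"])','R=rot(c)')
s=s.replace('def ray','from scipy.spatial.transform import Rotation as Ro\ndef rot(c): return Ro.from_euler("xyz",c["rotation"],degrees=True).as_matrix()\ndef ray')
open('h.py','w').write(s)
import cv2
a=cv2.imread('pics/scene0.png');b=cv2.imread('pics/side0.png')
cv2.imwrite('pics/scene0c.png',cv2.resize(a[110:310,140:390],None,fx=3,fy=3,interpolation=cv2.INTER_CUBIC)[:600,:800])
cv2.imwrite('pics/side0c.png',cv2.resize(b[120:320,160:410],None,fx=3,fy=3,interpolation=cv2.INTER_CUBIC)[:600,:800])
E
```

```text
(no output)
```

View pics/scene0.png

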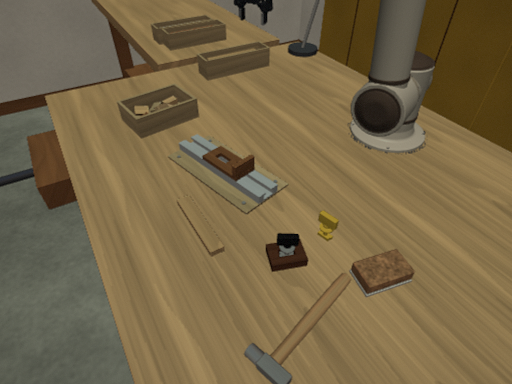

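View pics/scene0c.png

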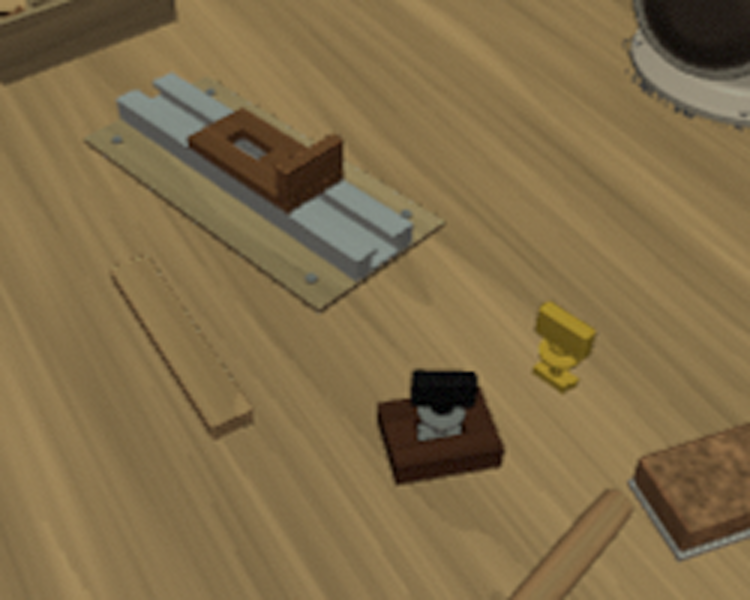

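View pics/side0c.png

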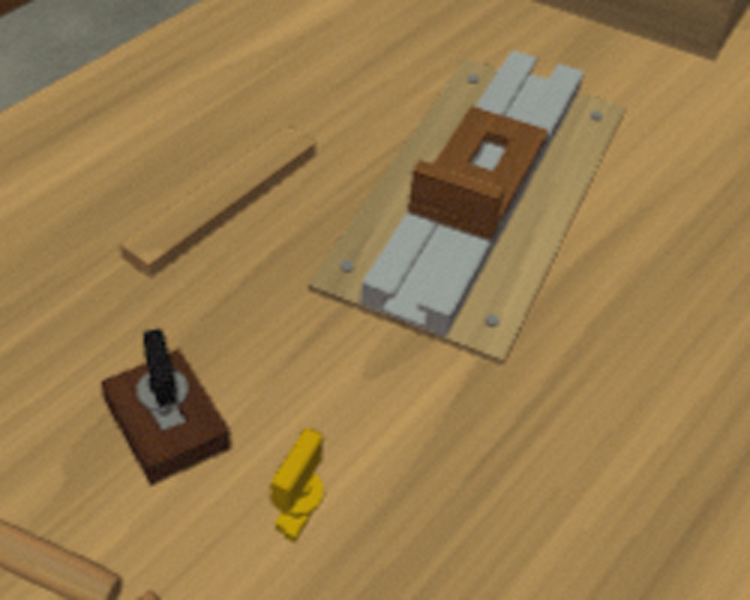

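```bash
cat >> h.py <<'E'
import pickle
E
python3 - <<'E'
from h import *
cs={n:dict(camera(n)) for n in ("scene","side")}
pickle.dump(cs,open("cs.pkl","wb"))
S=lambda p:(p[0]/3+140-1/3,p[1]/3+110-1/3)
D=lambda p:(p[0]/3+160-1/3,p[1]/3+120-1/3)
def show(lbl,pts,f,n,z):
    for p in pts: print(lbl,n,np.round(toz(cs[n],*f(p),z)*1000)[:2])
show("holder",[(378,404),(485,388),(500,455),(396,472)],S,"scene",.022)
show("holder",[(103,383),(180,352),(229,435),(155,470)],D,"side",.022)
show("base",[(85,142),(445,222),(320,305)],S,"scene",.008)
show("base",[(465,60),(623,108),(503,357),(310,287)],D,"side",.008)
show("foot",[(190,140),(240,110)],S,"scene",.044)
show("foot",[(472,108),(547,130)],D,"side",.044)
show("slot",[(228,122),(245,113),(269,150)],S,"scene",.044)
show("slot",[(485,135),(510,140),(475,165)],D,"side",.044)
show("fence",[(340,137),(277,165)],S,"scene",.078)
show("fence",[(413,165),(503,190)],D,"side",.078)
show("knobtop",[(412,374),(475,374)],S,"scene",.076)
show("knobtop",[(146,332),(163,332),(155,372),(172,372)],D,"side",.076)
E
```

```text
holder scene [611. 223.]
holder scene [534. 250.]
holder scene [561. 306.]
holder scene [633. 281.]
holder side [627. 278.]
holder side [608. 223.]
holder side [533. 250.]
holder side [549. 302.]
base scene [ 680. -218.]
base scene [441.  63.]
base scene [591.  98.]
base side [ 677. -225.]
base side [ 525. -264.]
base side [441.  60.]
base side [590. 103.]
foot scene [ 606. -122.]
foot scene [ 544. -142.]
foot side [ 604. -126.]
foot side [ 540. -145.]
slot scene [ 563. -130.]
slot scene [ 542. -135.]
slot scene [549. -70.]
slot side [ 575. -103.]
slot side [ 556. -112.]
slot side [559. -65.]
fence scene [506. -14.]
fence scene [573.  -7.]
fence side [574.   3.]
fence side [507. -20.]
knobtop scene [601. 249.]
knobtop scene [563. 271.]
knobtop side [602. 255.]
knobtop side [594. 248.]
knobtop side [574. 274.]
knobtop side [566. 267.]
```

>>> apply_moves(targets=[0.96,1.19,0,0,0,-0.8,1,1.92,2.38,0,0,0,-1.6,1,2.88,3.57,0,0,0,-2.4,1,3.84,4.76,0,0,0,-3.2,1,4.8,5.95,0,0,0,-4,1])

```text
time: 1.65
ee_pos: [0.3664, -0.3233, 0.2314]
tcp_rot: [180.0, -0.0, -0.5]
wrist_force: [1.4, -0.9, -0.1]
opening: 0.0851
```

```bash
python3 - <<'E'
from h import *
o=bot.get_obs();print(o['time'],o['q'],o['ee_pos'],o['tcp_rot'])
E
```

```text
1.65 [-4.14255039e+01 -3.43526460e+00  1.58884134e+00  9.49932456e+01
  2.54971026e-03  1.39028896e+02] [ 0.36644663 -0.32333926  0.23144034] [ 1.79981691e+02 -2.49726243e-02 -4.54395092e-01]
```

>>> apply_moves(targets=[0.93,1.13,0,0,0,1.4,1,1.86,2.26,0,0,0,2.8,1,2.79,3.4,0,0,0,4.2,1,3.7,4.5,0,0,0,5.6,1,4.6,5.7,0,0,0,7,1])

```text
time: 2.15
ee_pos: [0.5046, -0.1524, 0.2314]
tcp_rot: [180.0, -0.0, 42.1]
wrist_force: [0.6, -1.2, 0.3]
opening: 0.0852
```

>>> apply_moves(targets=[0.93,1.13,0,0,0,1.4,1,1.86,2.26,0,0,0,2.8,1,1.86,2.26,0,0,0,4.2,1,1.86,2.26,0,0,0,5.6,1,1.86,2.26,0,0,0,7,1])

```text
time: 2.65
ee_pos: [0.5597, -0.0855, 0.231]
tcp_rot: [-180.0, 0.0, 84.2]
wrist_force: [-1.1, -1.0, 0.4]
opening: 0.0858
```

>>> apply_moves(targets=[0,0,0,0,0,1.4,1,0,0,0,0,0,2.8,1,0,0,0,0,0,4.2,1,0,0,0,0,0,4.2,1,0,0,0,0,0,4.2,1])

```text
time: 3.15
ee_pos: [0.5595, -0.0861, 0.2313]
tcp_rot: [180.0, 0.0, 108.7]
wrist_force: [0.1, -0.4, 0.2]
opening: 0.0854
```

```bash
python3 - <<'E'
from h import *
c=snap("wrist","w1.png");print(c["origin"],c["rotation"])
pickle.dump(dict(c),open("w1.pkl","wb"))
o=bot.get_obs();print(o['time'],o['q'],o['ee_pos'],o['tcp_rot'])
E
```

```text
[ 0.53322499 -0.00772305  0.37425054] [-1.86211339e+01 -6.54061611e-03  1.87388690e+01]
3.2 [-8.74633914e+00  7.21711334e+00  1.25106888e+01  9.52960726e+01
  2.17706640e-03  6.25244952e+01] [ 0.55943465 -0.08605768  0.23128161] [-1.79998789e+02 -3.08359274e-03  1.08729166e+02]
```

View pics/w1.png

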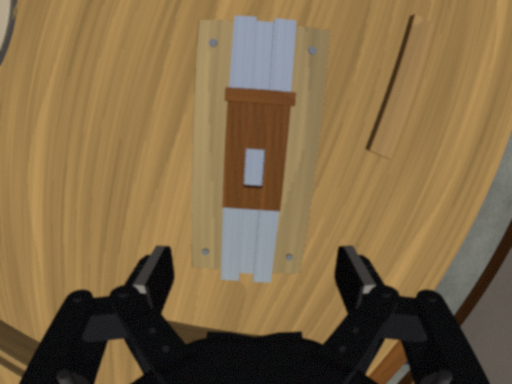

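```bash
python3 - <<'E'
import cv2
a=cv2.imread('pics/w1.png')
cv2.imwrite('pics/w1c.png',cv2.resize(a[80:220,190:330],None,fx=4,fy=4,interpolation=cv2.INTER_CUBIC))
E
```

```text
(no output)
```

View pics/w1c.png

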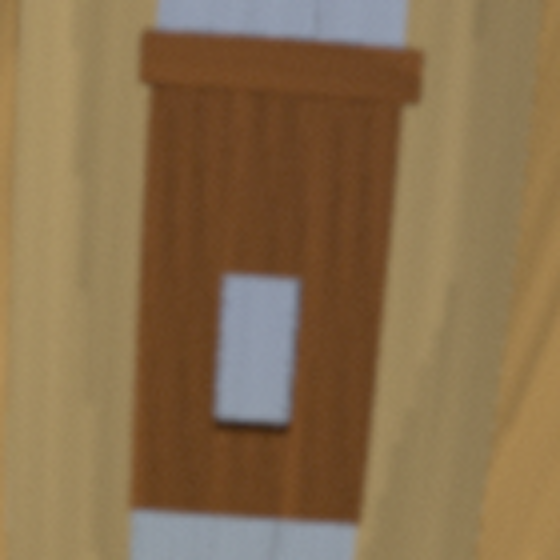

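```bash
python3 - <<'E'
from h import *
c=pickle.load(open("w1.pkl","rb"))
f=lambda p:(p[0]/4+190-.375,p[1]/4+80-.375)
P={}
for k,p,z in [("tl",(223,272),.044),("tr",(302,278),.044),("br",(290,428),.044),("bl",(214,421),.044),("fl",(133,509),.044),("fr",(359,523),.044),("nl",(142,33),.078),("nr",(424,50),.078),("il",(141,84),.078),("ir",(419,104),.078)]:
    P[k]=toz(c,*f(p),z,True)*1000; print(k,np.round(P[k],1)[:2])
print("slot",(P["tl"]+P["tr"]+P["br"]+P["bl"])/4)
an=lambda a,b:np.degrees(np.arctan2(*(P[b]-P[a])[[1,0]]))
print(an("bl","tl"),an("br","tr"),an("fl","fr"),an("nl","nr"),an("il","ir"))
fm=(P["fl"]+P["fr"])/2
u=np.array([np.cos(np.radians(105)),np.sin(np.radians(105))]);print("from foot",fm[:2]+50*u,"from fence",(P["nl"]+P["nr"])[:2]/2-90*u)
E
```

```text
tl [543.5 -68. ]
tr [565.1 -62.5]
br [ 576.5 -105.6]
bl [ 554.8 -110.7]
fl [ 540.4 -144.8]
fr [ 606.1 -127.3]
nl [504.5 -10.9]
nr [571.3   7.7]
il [508.2 -23.1]
ir [574.7  -5.5]
slot [559.99313068 -86.70075801  44.        ]
104.88526964835984 104.80880318306255 14.93134466444068 15.501558126789007 14.777040979977684
from foot [560.28873763 -87.72177645] from fence [561.20797559 -88.55385772]
```

>>> apply_moves(targets=[0.1,1.6,0,0,0,1.4,1,0.2,3.2,0,0,0,2.8,1,0.3,4.8,0,0,0,4.2,1,0.4,6.4,0,0,0,5.6,1,0.5,8.0,0,0,0,7,1])

```text
time: 3.7
ee_pos: [0.5743, 0.1558, 0.2314]
tcp_rot: [180.0, 0.0, 151.1]
wrist_force: [1.4, -1.4, -0.4]
opening: 0.0854
```

>>> apply_moves(targets=[0.1,1.6,0,0,0,1.4,1,0.2,3.2,0,0,0,2.8,1,0.28,3.55,0,0,0,4.2,1,0.28,3.55,0,0,0,5.6,1,0.28,3.55,0,0,0,7,1])

```text
time: 4.2
ee_pos: [0.5827, 0.2614, 0.2308]
tcp_rot: [-180.0, -0.0, -166.8]
wrist_force: [-0.9, -0.3, 0.7]
opening: 0.0856
```

>>> apply_moves(targets=[0,0,-0.3,0,0,1.4,1,0,0,-0.6,0,0,2.8,1,0,0,-0.9,0,0,4.2,1,0,0,-1.2,0,0,5.6,1,0,0,-1.2,0,0,7,1])

```text
time: 4.7
ee_pos: [0.5824, 0.2602, 0.1937]
tcp_rot: [179.9, -0.1, -124.9]
wrist_force: [-0.5, 1.4, -0.5]
opening: 0.0856
```

>>> apply_moves(targets=[0,0,0,0,0,1.4,1,0,0,0,0,0,2.8,1,0,0,0,0,0,4.2,1,0,0,0,0,0,5.6,1,0,0,0,0,0,7,1])

```text
time: 5.2
ee_pos: [0.5829, 0.2604, 0.1952]
tcp_rot: [180.0, -0.0, -82.9]
wrist_force: [-1.1, 0.3, -0.1]
opening: 0.0852
```

>>> apply_moves(targets=[0,0,0,0,0,1.4,1,0,0,0,0,0,2.8,1,0,0,0,0,0,4.2,1,0,0,0,0,0,5.6,1,0,0,0,0,0,7,1])

```text
time: 5.7
ee_pos: [0.5829, 0.2604, 0.1952]
tcp_rot: [180.0, 0.0, -40.9]
wrist_force: [-0.3, -0.4, -0.4]
opening: 0.0853
```

>>> apply_moves(targets=[0,0,0,0,0,1.4,1,0,0,0,0,0,1.9,1,0,0,0,0,0,1.9,1])

```text
time: 6.0
ee_pos: [0.5829, 0.2604, 0.1952]
tcp_rot: [180.0, 0.0, -29.8]
wrist_force: [0.2, 0.2, 0.5]
opening: 0.0854
```

```bash
python3 - <<'E'
from h import *
c=snap("wrist","w2.png");print(c["origin"],c["rotation"])
pickle.dump(dict(c),open("w2.pkl","wb"))
o=bot.get_obs();print(o['time'],o['q'],o['ee_pos'],o['tcp_rot'])
E
```

```text
[0.65433983 0.22017652 0.33818626] [-1.86140865e+01 -1.35006821e-03 -1.19729311e+02]
6.05 [ 2.40763398e+01  1.69031836e+01  1.98338063e+01  9.29361756e+01
  7.38134232e-04 -1.26083404e+02] [0.58284168 0.26043291 0.19522793] [ 1.79995947e+02  3.86699202e-03 -2.98402560e+01]
```

View pics/w2.png

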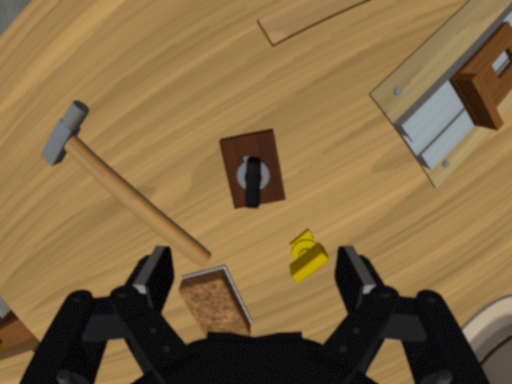

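```bash
python3 - <<'E'
import cv2
a=cv2.imread('pics/w2.png')
cv2.imwrite('pics/w2c.png',cv2.resize(a[115:225,200:340],None,fx=5,fy=5,interpolation=cv2.INTER_CUBIC))
E
```

```text
(no output)
```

View pics/w2c.png

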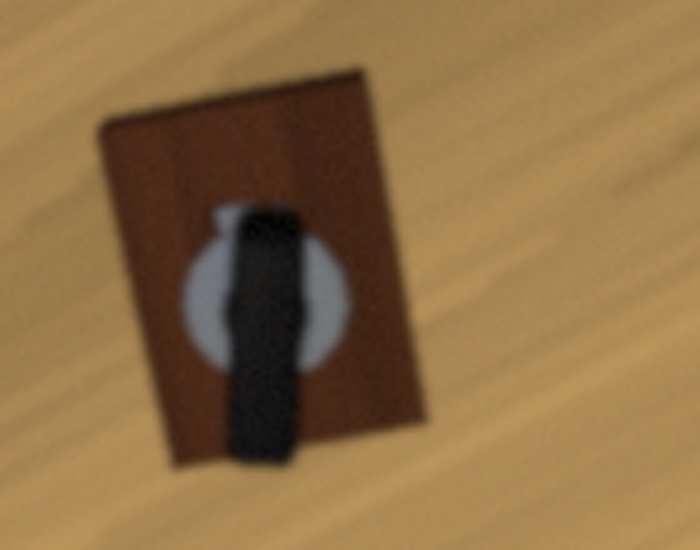

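```bash
python3 - <<'E'
from h import *
c=pickle.load(open("w2.pkl","rb"))
f=lambda p:(p[0]/5+200-.4,p[1]/5+115-.4)
P={}
for k,p,z in [("k1",(270,241),.076),("k2",(262,462),.076),("kl1",(238,245),.076),("kl2",(228,458),.076),("kr1",(303,245),.076),("kr2",(295,460),.076),("w",(267,303),.040),("wl",(183,303),.04),("wr",(350,303),.04),("htl",(103,130),.022),("htr",(364,85),.022),("hbr",(426,421),.022),("hbl",(173,467),.022),("hp",(216,210),.016)]:
    P[k]=toz(c,*f(p),z,True)*1000; print(k,np.round(P[k],1)[:2])
an=lambda a,b:np.degrees(np.arctan2(*(P[b]-P[a])[[1,0]]))
print("knobmid",(P["k1"]+P["k2"])[:2]/2,np.linalg.norm(P["k1"]-P["k2"]),[an(a,b) for a,b in [("k1","k2"),("kl1","kl2"),("kr1","kr2")]])
print("holder",(P["htl"]+P["htr"]+P["hbr"]+P["hbl"])[:2]/4,an("htl","hbl"),an("htr","hbr"),an("htl","htr"),an("hbl","hbr"))
for a in [(310,245),(295,275),(325,255),(300,235)]: print("yellow",toz(c,*a,.03,True)[:2])
print(topix(c,(.583,.26,.04),True))
E
```

```text
k1 [600.7 251.2]
k2 [564.2 273.8]
kl1 [603.  256.6]
kl2 [568.1 279. ]
kr1 [597.1 246.3]
kr2 [561.4 268.2]
w [582.2 262.6]
wl [590.9 277.8]
wr [573.6 247.5]
htl [629.  276.5]
htr [609.6 223.1]
hbr [535.8 247.5]
hbl [554.6 303.2]
hp [600.5 265.1]
knobmid [582.45809547 262.49349287] 43.00446066293023 [np.float64(148.22435235794399), np.float64(147.24619558826168), np.float64(148.56093110901887)]
holder [582.26254187 262.57902604] 160.2096861180106 161.6963570045077 -109.98608559608063 -108.71835436250163
yellow [0.47122903 0.24761682]
yellow [0.44130529 0.28247672]
yellow [0.44845671 0.23743642]
yellow [0.48965562 0.25214626]
(np.float64(254.73377176134915), np.float64(173.35902162534254))
```

>>> apply_moves(targets=[-0.01,0.07,-1.2,0,0,-0.36,0.55,-0.01,0.07,-2.4,0,0,-0.36,0.55,-0.01,0.07,-3.4,0,0,-0.36,0.55,-0.01,0.07,-3.8,0,0,-0.36,0.55,-0.01,0.07,-3.8,0,0,-0.36,0.55])

```text
time: 6.55
ee_pos: [0.5817, 0.2622, 0.0797]
tcp_rot: [179.9, 0.1, -31.9]
wrist_force: [0.5, 0.1, 0.6]
opening: 0.0466
```

```bash
python3 - <<'E'
from h import *
c=snap("wrist","w3.png");d=snap("scene","s3.png")
o=bot.get_obs();print(o['time'],o['ee_pos'],o['tcp_rot'],o['opening'])
cv2.imwrite("pics/s3c.png",cv2.resize(cv2.imread("pics/s3.png")[150:300,210:390],None,fx=4,fy=4,interpolation=cv2.INTER_CUBIC))
E
```

```text
6.65 [0.58312472 0.26275576 0.08282275] [-1.79926026e+02 -5.36166799e-02 -3.18564060e+01] 0.047212197281082564
```

View pics/w3.png

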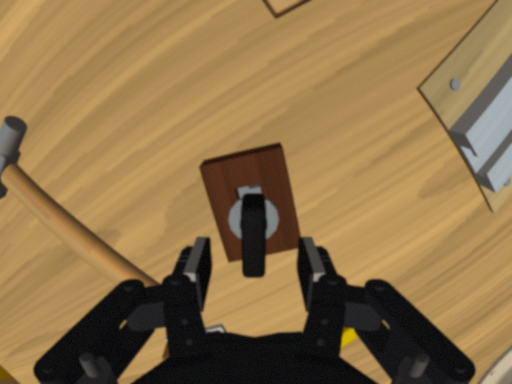

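View pics/s3c.png

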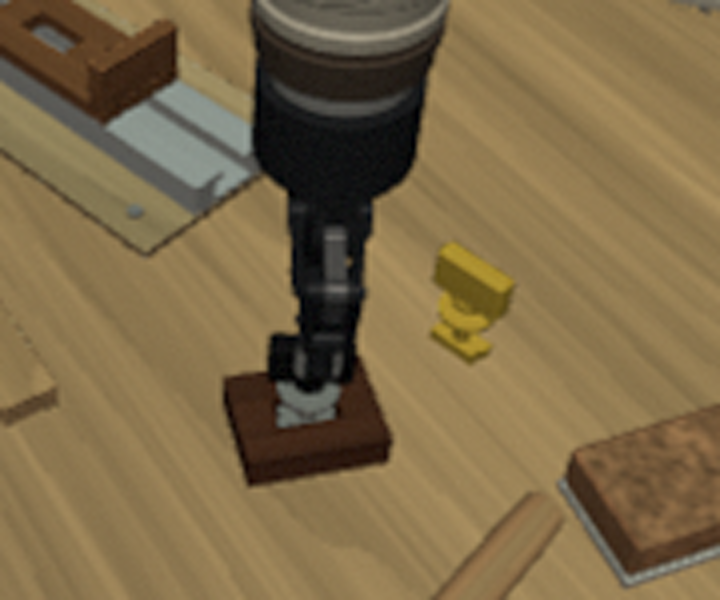

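>>> apply_moves(targets=[0,0,-0.5,0,0,0,0.55,0,0,-1.03,0,0,0,0.55,0,0,-1.03,0,0,0,0.55])

```text
time: 6.95
ee_pos: [0.5813, 0.262, 0.0475]
tcp_rot: [179.8, 0.1, -31.8]
wrist_force: [-1.1, 0.2, -0.5]
opening: 0.0469
```

>>> apply_moves(targets=[0,0,0,0,0,0,0,0,0,0,0,0,0,0,0,0,0,0,0,0,0,0,0,0,0,0,0,0,0,0,0,0,0,0,0], newtons=60)

```text
time: 7.45
ee_pos: [0.5828, 0.2626, 0.051]
tcp_rot: [-180.0, -0.0, -31.8]
wrist_force: [-1.4, -0.4, 3.5]
opening: 0.0128
```

```bash
python3 - <<'E'
from h import *
c=snap("wrist","w4.png");pickle.dump(dict(c),open("w4.pkl","wb"))
o=bot.get_obs();print(o['time'],o['ee_pos'],o['tcp_rot'],o['opening'],o["wrist_force"],o["torque"])
E
```

```text
7.5 [0.58277077 0.26265059 0.05094555] [-1.79961435e+02 -2.54150394e-02 -3.17938232e+01] 0.012879914957300839 [ 0.07416498 -0.94524648  4.49304235] [-0.10968834  0.12971775 -0.01191936]
```

View pics/w4.png

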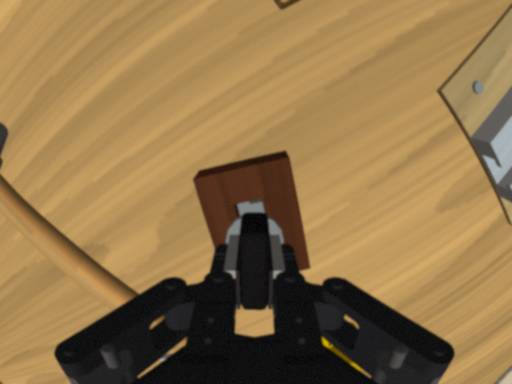

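>>> apply_moves(targets=[0,0,0.5,0,0,0,0,0,0,1.3,0,0,0,0,0,0,2.3,0,0,0,0,0,0,3.3,0,0,0,0,0,0,3.3,0,0,0,0])

```text
time: 8.0
ee_pos: [0.5841, 0.2633, 0.1551]
tcp_rot: [-179.7, -0.2, -31.8]
wrist_force: [0.4, 0.8, -1.3]
opening: 0.0128
```

```bash
python3 - <<'E'
from h import *
o=bot.get_obs();print(o['time'],o['ee_pos'],o['tcp_rot'],o['opening'],o["wrist_force"],o["torque"])
for n,b in [("wrist",(100,300,150,350)),("side",None),("scene",None)]:
    c=snap(n,n+"5.png");pickle.dump(dict(c),open(n+"5.pkl","wb"))
    u,v=topix(c,o['ee_pos']-[0,0,.02],n=="wrist");u=int(u);v=int(v);print(n,u,v)
    im=cv2.imread("pics/"+n+"5.png")[max(0,v-50):v+50,max(0,u-50):u+50]
    cv2.imwrite("pics/"+n+"5c.png",cv2.resize(im,None,fx=5,fy=5,interpolation=cv2.INTER_CUBIC))
E
```

```text
8.0 [0.58407526 0.26325577 0.15511678] [-179.66012296   -0.22552834  -31.79373522] 0.012754863319665502 [ 0.40971181  0.84097997 -1.30899085] [ 0.04872368 -0.00716798 -0.02483304]
wrist 254 232
side 209 216
scene 289 215
```

View pics/wrist5c.png

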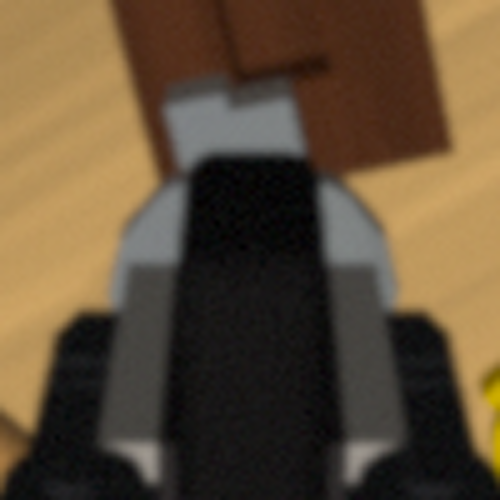

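View pics/side5c.png

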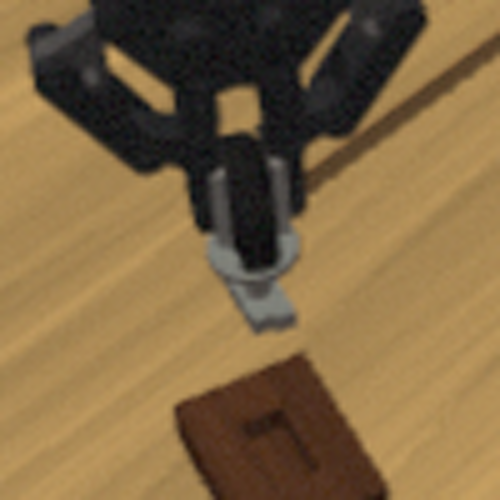

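View pics/scene5c.png

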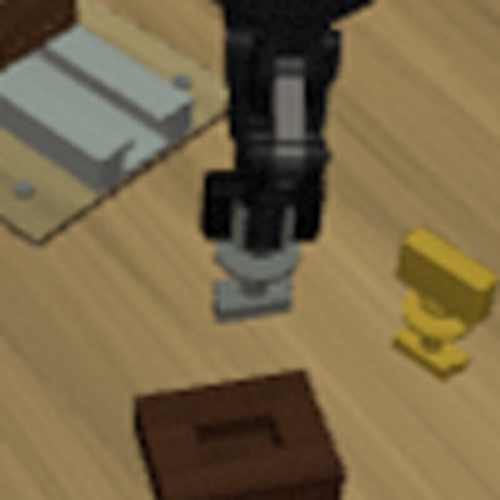

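```bash
python3 - <<'E'
from h import *
o=bot.get_obs();print(o['time'],o['ee_pos'])
for n in ["wrist","side","scene"]:
    c=pickle.load(open(n+"5.pkl","rb"));p=np.array([.58408,.26326,.15512])
    u,v=topix(c,p-[0,0,.02],n=="wrist");u=int(u)-50;v=int(v)-50
    outs=[]
    for k in (8,13,18):
        im=cv2.resize(cv2.imread("pics/"+n+"5.png")[max(0,v):v+100,max(0,u):u+100],None,fx=4,fy=4,interpolation=cv2.INTER_CUBIC)
        a=np.radians(-31.8+k);e=np.array([np.cos(a),np.sin(a),0]);g=np.array([-e[1],e[0],0])
        for z in (-.043,-.035):
            q=[topix(c,p+e*sx*.0165+g*sy*.008+[0,0,z],n=="wrist") for sx,sy in ((1,1),(1,-1),(-1,-1),(-1,1))]
            q=[(int(4*(x-max(0,u)+.375)),int(4*(y-max(0,v)+.375))) for x,y in q]
            cv2.polylines(im,[np.array(q)],True,(0,0,255) if z<-.04 else (0,255,0),1)
        outs.append(im[:220] if n=="wrist" else im[180:])
    cv2.imwrite("pics/ov_"+n+".png",cv2.resize(np.hstack(outs),None,fx=.66,fy=.66) if n=="x" else np.hstack([i[:,80:340] for i in outs]))
E
```

```text
8.15 [0.58238769 0.26249476 0.14900369]
```

View pics/ov_wrist.png

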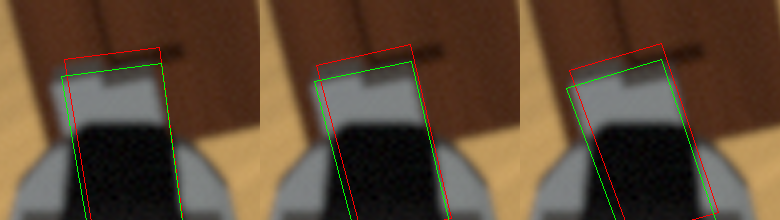

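View pics/ov_scene.png

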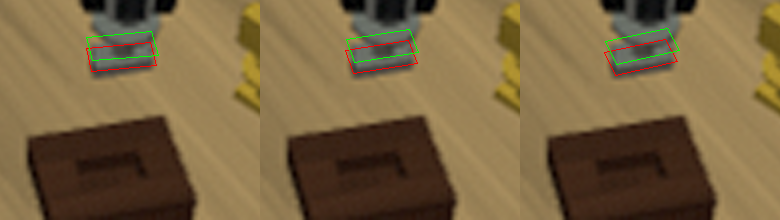

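View pics/ov_side.png

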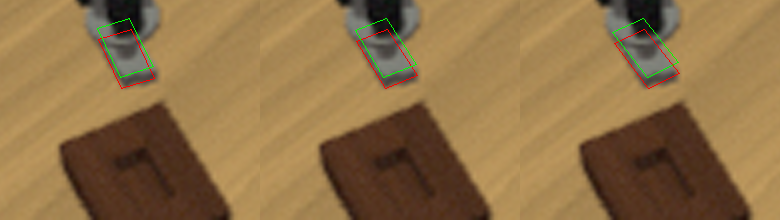

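```bash
python3 - <<'E'
from h import *
camera("wrist")
o=bot.get_obs();print(o['time'],o['ee_pos'],o['tcp_rot'],o['wrist_force'],o['qd'].max())
p=o['ee_pos'];rows=[]
for n in ["wrist","side","scene"]:
    c=snap(n,n+"6.png")
    u,v=topix(c,p-[0,0,.038],n=="wrist");u=int(u)-21;v=int(v)-16
    outs=[]
    for k in (None,7,12,17):
        im=cv2.resize(cv2.imread("pics/"+n+"6.png")[v:v+32,u:u+43],None,fx=4.5,fy=4.5,interpolation=cv2.INTER_CUBIC)
        if k:
          a=np.radians(-31.8+k);e=np.array([np.cos(a),np.sin(a),0]);g=np.array([-e[1],e[0],0])
          for z in (-.043,-.035):
            q=[topix(c,p+e*sx*.0165+g*sy*.008+[0,0,z],n=="wrist") for sx,sy in ((1,1),(1,-1),(-1,-1),(-1,1))]
            q=[(int(4.5*(x-u+.39)),int(4.5*(y-v+.39))) for x,y in q]
            cv2.polylines(im,[np.array(q)],True,(0,0,255) if z<-.04 else (0,255,0),1)
        outs.append(im)
    rows.append(np.hstack(outs))
cv2.imwrite("pics/ov6.png",np.vstack(rows))
E
```

```text
8.2 [0.58211901 0.26235247 0.14830242] [ 1.79919911e+02  5.81763770e-02 -3.17938292e+01] [ 0.14479756  0.26412179 -2.13041033] 0.31595519105888614
```

View pics/ov6.png

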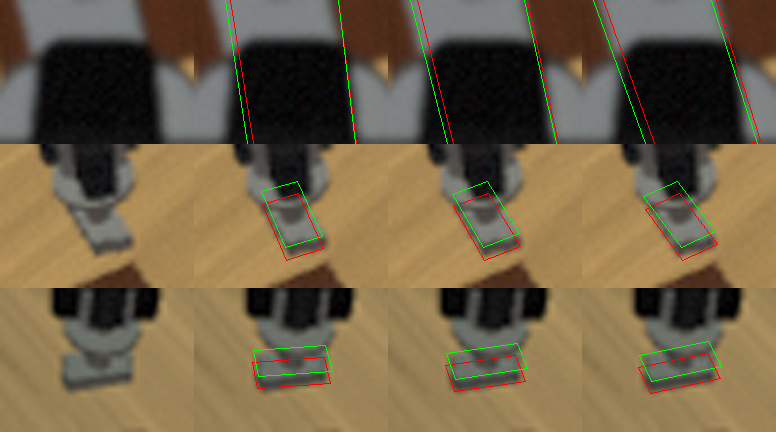

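>>> apply_moves(targets=[-0.09,-1.46,0.1,0,0,-1.15,0,-0.18,-2.92,0.2,0,0,-2.3,0,-0.28,-4.38,0.2,0,0,-3.45,0,-0.37,-5.84,0.2,0,0,-4.6,0,-0.46,-7.3,0.2,0,0,-5.75,0])

```text
time: 8.85
ee_pos: [0.5681, 0.0419, 0.1548]
tcp_rot: [180.0, 0.0, -66.6]
wrist_force: [-0.2, 0.2, -1.9]
opening: 0.0128
```

>>> apply_moves(targets=[-0.09,-1.46,0,0,0,-1.15,0,-0.18,-2.9,0,0,0,-2.3,0,-0.24,-3.8,0,0,0,-3.2,0,-0.28,-4.36,0,0,0,-3.46,0,-0.28,-4.36,0,0,0,-3.46,0])

```text
time: 9.35
ee_pos: [0.56, -0.0888, 0.1549]
tcp_rot: [180.0, -0.0, -87.1]
wrist_force: [0.1, 0.9, -2.0]
opening: 0.0125
```

>>> apply_moves(targets=[0,0,-0.6,0,0,0,0,0,0,-1,0,0,0,0,0,0,-1,0,0,0,0,0,0,-1,0,0,0,0,0,0,-1,0,0,0,0])

```text
time: 9.85
ee_pos: [0.5607, -0.0868, 0.1261]
tcp_rot: [-180.0, -0.0, -87.0]
wrist_force: [-0.8, -0.7, -2.6]
opening: 0.013
```

```bash
python3 - <<'E'
from h import *
camera("wrist")
o=bot.get_obs();print(o['time'],o['q'],o['ee_pos'],o['tcp_rot'],o['wrist_force'],o['torque'],np.abs(o['qd']).max(),o['opening'])
p=o['ee_pos']
for n in ["wrist","side","scene"]:
    c=snap(n,n+"7.png");pickle.dump(dict(c),open(n+"7.pkl","wb"))
    u,v=topix(c,p-[0,0,.05],n=="wrist");u=max(0,int(u)-50);v=max(0,int(v)-45)
    im=cv2.imread("pics/"+n+"7.png")[v:v+80,u:u+100]
    cv2.imwrite("pics/"+n+"7c.png",cv2.resize(im,None,fx=6,fy=6,interpolation=cv2.INTER_CUBIC));print(n,u,v)
E
```

```text
9.9 [-8.81366605e+00  6.47834736e+00  7.56185911e-02  8.35379782e+01
  3.12309545e-03 -1.01807563e+02] [ 0.56073502 -0.0869276   0.1261379 ] [-1.79941323e+02 -9.07583469e-03 -8.70061061e+01] [-0.03634214 -0.16889139 -1.89175579] [ 0.01418772 -0.04349557 -0.01293159] 0.19013840330412007 0.013434252794383829
wrist 204 167
side 274 114
scene 172 103
```

View pics/wrist7.png

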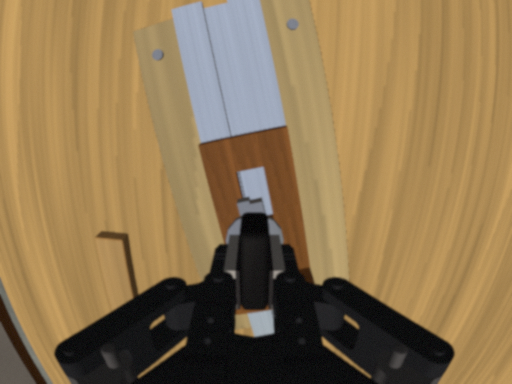

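View pics/side7c.png

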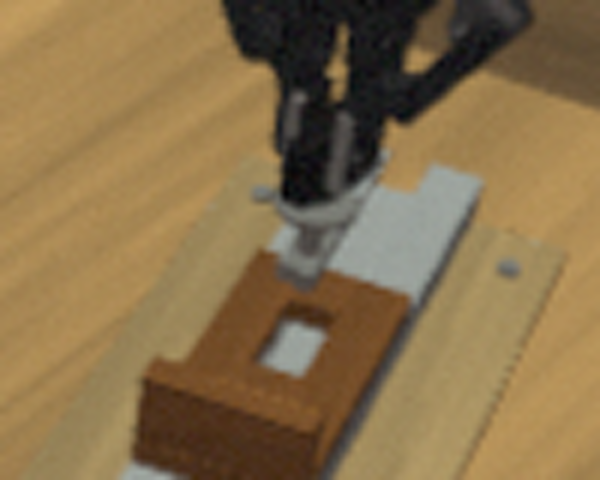

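View pics/scene7c.png

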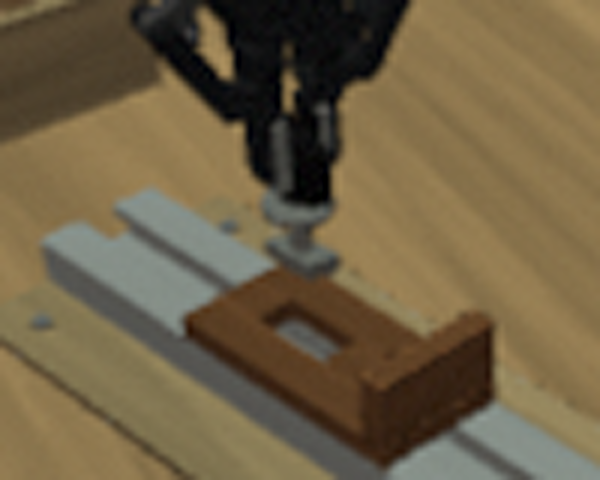

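>>> apply_moves(targets=[0,0,-0.5,0,0,0,0,0,0,-1.1,0,0,0,0,0,0,-1.1,0,0,0,0,0,0,-1.1,0,0,0,0])

```text
time: 10.45
ee_pos: [0.5599, -0.0872, 0.0918]
tcp_rot: [179.9, 0.0, -87.1]
wrist_force: [0.2, -0.7, -2.1]
opening: 0.0129
```

```bash
python3 - <<'E'
from h import *
camera("wrist")
o=bot.get_obs();print(o['time'],o['ee_pos'],o['tcp_rot'],o['wrist_force'])
p=o['ee_pos']
for n in ["wrist","side","scene"]:
    c=snap(n,n+"8.png");pickle.dump(dict(c),open(n+"8.pkl","wb"))
    u,v=topix(c,p-[0,0,.04],n=="wrist");u=max(0,int(u)-40);v=max(0,int(v)-35)
    im=cv2.imread("pics/"+n+"8.png")[v:v+60,u:u+80]
    s=8;im=cv2.resize(im,None,fx=s,fy=s,interpolation=cv2.INTER_CUBIC)
    # overlays: slot (z=.044) and head under z
    def poly(ctr,ang,lx,ly,z,col):
        a=np.radians(ang);e=np.array([np.cos(a),np.sin(a),0]);g=np.array([-e[1],e[0],0])
        q=[topix(c,np.array([ctr[0],ctr[1],z])+e*sx*lx/2+g*sy*ly/2,n=="wrist") for sx,sy in ((1,1),(1,-1),(-1,-1),(-1,1))]
        cv2.polylines(im,[np.array([(int(s*(x-u+.5-.5/s)),int(s*(y-v+.5-.5/s))) for x,y in q])],True,col,1)
    poly((.5603,-.0874),104.9,.046,.022,.044,(0,255,255))
    poly(p,o['tcp_rot'][2]+12,.033,.016,p[2]-.043,(0,0,255))
    poly(p,o['tcp_rot'][2]+12,.033,.016,p[2]-.035,(0,255,0))
    cv2.imwrite("pics/"+n+"8c.png",im)
E
```

```text
10.5 [ 0.56035589 -0.08728242  0.09258044] [-1.79998371e+02  1.53587356e-03 -8.70561367e+01] [ 0.51539826  0.15386016 -1.87728431]
```

View pics/wrist8c.png

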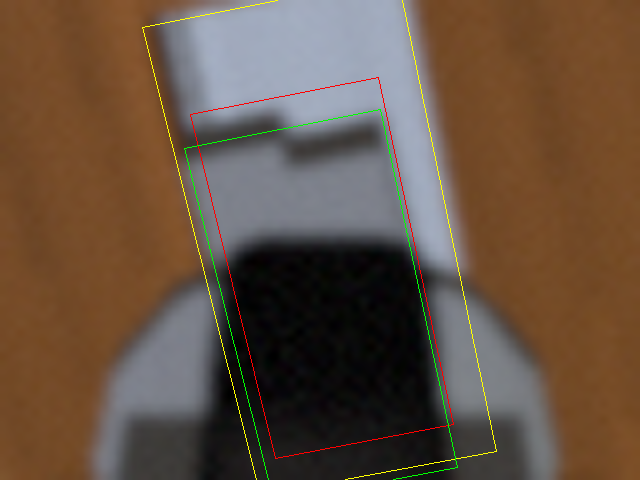

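View pics/side8c.png

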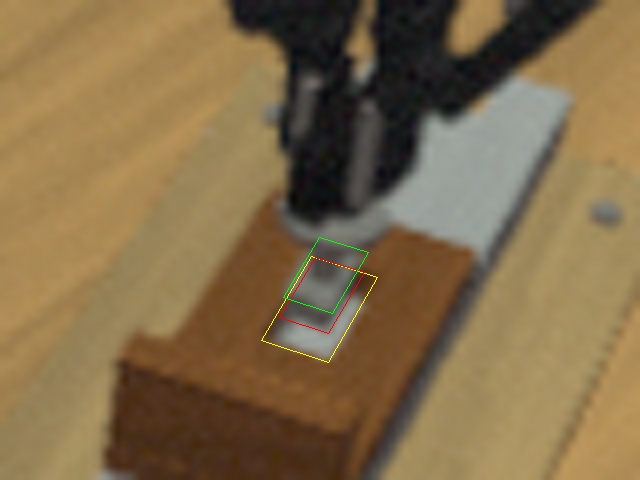

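View pics/scene8c.png

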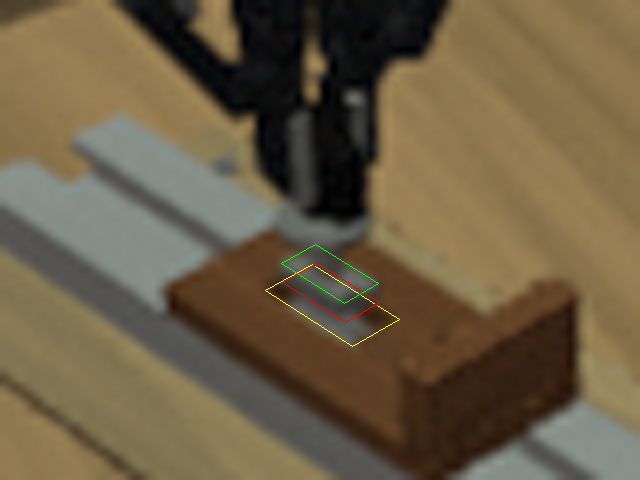

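```bash
python3 - <<'E'
import cv2
im=cv2.imread("pics/wrist8.png")[150:230,210:310]
cv2.imwrite("pics/w8d.png",cv2.resize(im,None,fx=7,fy=7,interpolation=cv2.INTER_CUBIC))
E
```

```text
(no output)
```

View pics/w8d.png

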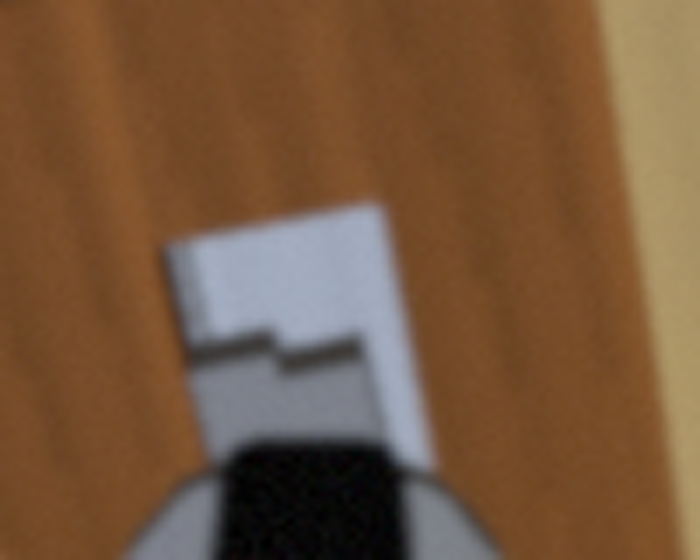

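```bash
python3 - <<'E'
from h import *
c=pickle.load(open("wrist8.pkl","rb"));f=lambda p:(p[0]/7+210-.43,p[1]/7+150-.43)
n=np.array([-np.cos(np.radians(14.9)),-np.sin(np.radians(14.9))])
for k,p,z in [("sTL",(165,243),.044),("sL2",(188,350),.044),("sTR",(383,205),.044),("sR2",(437,465),.044),("hL1",(188,364),.0576),("hL2",(212,455),.0576),("hR1",(362,352),.0576),("hR2",(385,435),.0576)]:
    P=toz(c,*f(p),z,True)[:2]*1000;print(k,np.round(P,1),"perp",round((P-[560.3,-87.4])@n,2),"along",round((P-[560.3,-87.4])@np.array([-np.sin(np.radians(14.9)),np.cos(np.radians(14.9))]),2))
E
```

```text
sTL [ 575.7 -108.1] perp -9.58 along -23.92
sL2 [573.1 -97.1] perp -9.88 along -12.72
sTR [ 554.9 -113. ] perp 11.77 along -23.31
sR2 [547.8 -86.1] perp 11.77 along 4.46
hL1 [ 572.5 -100.9] perp -8.31 along -16.15
hL2 [570.  -91.9] perp -8.18 along -6.86
hR1 [ 556.7 -102.9] perp 7.5 along -14.01
hR2 [554.  -94.8] perp 7.96 along -5.52
```

>>> apply_moves(targets=[-0.033,-0.037,0,0,0,0,0,-0.033,-0.037,-0.2,0,0,0,0,-0.033,-0.037,-0.4,0,0,0,0,-0.033,-0.037,-0.55,0,0,0,0,-0.033,-0.037,-0.55,0,0,0,0])

```text
time: 11.15
ee_pos: [0.5588, -0.0883, 0.0747]
tcp_rot: [179.9, 0.0, -87.1]
wrist_force: [0.3, -0.3, -2.0]
opening: 0.0126
```

>>> apply_moves(targets=[0,0,-0.12,0,0,0,0,0,0,-0.24,0,0,0,0,0,0,-0.36,0,0,0,0,0,0,-0.44,0,0,0,0,0,0,-0.44,0,0,0,0])

```text
time: 11.65
ee_pos: [0.5591, -0.0883, 0.0622]
tcp_rot: [180.0, 0.0, -87.1]
wrist_force: [-0.6, 0.5, -2.1]
opening: 0.0128
```

>>> apply_moves(targets=[0,0,-0.05,0,0,0,0,0,0,-0.1,0,0,0,0,0,0,-0.1,0,0,0,0,0,0,-0.1,0,0,0,0])

```text
time: 12.05
ee_pos: [0.5594, -0.0884, 0.0597]
tcp_rot: [-180.0, -0.0, -87.1]
wrist_force: [-0.3, -0.3, -1.5]
opening: 0.0129
```

```bash
python3 - <<'E'
from h import *
camera("wrist")
o=bot.get_obs();print(o['time'],o['ee_pos'],o['tcp_rot'],o['wrist_force'],o['torque'])
p=o['ee_pos'];ims=[]
for n in ["wrist","side","scene"]:
    c=snap(n,n+"9.png")
    u,v=topix(c,p-[0,0,.01],n=="wrist");u=max(0,int(u)-30);v=max(0,int(v)-35)
    im=cv2.imread("pics/"+n+"9.png")[v:v+60,u:u+60]
    ims.append(cv2.resize(im,(260,260),interpolation=cv2.INTER_CUBIC))
cv2.imwrite("pics/all9.png",np.hstack(ims))
E
```

```text
12.1 [ 0.55940352 -0.08838055  0.0597655 ] [-1.79992336e+02 -2.76364758e-03 -8.70561788e+01] [ 0.53463311 -0.68966333 -1.69432347] [ 0.01099687  0.01896837 -0.01895619]
```

View pics/all9.png

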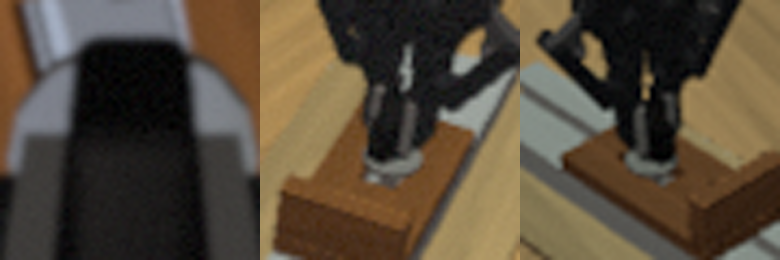

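>>> apply_moves(targets=[0,0,-0.03,0,0,0,0,0,0,-0.05,0,0,0,0,0,0,-0.05,0,0,0,0])

```text
time: 12.55
ee_pos: [0.5594, -0.0884, 0.0582]
tcp_rot: [-180.0, -0.0, -87.1]
wrist_force: [-0.2, 0.8, -0.3]
opening: 0.0126
```

>>> apply_moves(targets=[0,0,-0.03,0,0,0,0,0,0,-0.04,0,0,0,0,0,0,-0.04,0,0,0,0])

```text
time: 12.85
ee_pos: [0.5594, -0.0884, 0.0575]
tcp_rot: [-180.0, -0.0, -87.1]
wrist_force: [-2.7, -0.0, 4.9]
opening: 0.013
```

>>> apply_moves(targets=[0,0,0.02,0,0,-0.6,0,0,0,0.02,0,0,-1.6,0,0,0,0.02,0,0,-2.7,0,0,0,0.02,0,0,-3.8,0,0,0,0.02,0,0,-4.9,0])

```text
time: 13.35
ee_pos: [0.5598, -0.0884, 0.0578]
tcp_rot: [-180.0, 0.0, -116.7]
wrist_force: [0.2, 0.3, 1.8]
opening: 0.0129
```

>>> apply_moves(targets=[0,0,0,0,0,-1.1,0,0,0,0,0,0,-2.2,0,0,0,0,0,0,-3.3,0,0,0,0,0,0,-4.4,0,0,0,0,0,0,-5.1,0])

```text
time: 13.85
ee_pos: [0.5598, -0.0884, 0.0578]
tcp_rot: [-180.0, 0.0, -147.3]
wrist_force: [0.3, 0.3, 2.2]
opening: 0.0132
```

```bash
python3 - <<'E'
from h import *
camera("wrist")
o=bot.get_obs();print(o['time'],o['ee_pos'],o['tcp_rot'],o['wrist_force'],o['torque'],o['q'][5])
p=o['ee_pos'];ims=[]
for n in ["wrist","side","scene"]:
    c=snap(n,n+"10.png")
    u,v=topix(c,p-[0,0,.01],n=="wrist");u=max(0,int(u)-30);v=max(0,int(v)-35)
    im=cv2.imread("pics/"+n+"10.png")[v:v+60,u:u+60]
    ims.append(cv2.resize(im,(260,260),interpolation=cv2.INTER_CUBIC))
cv2.imwrite("pics/all10.png",np.hstack(ims))
E
```

```text
13.9 [ 0.55975378 -0.08838614  0.05781986] [-1.79968534e+02  4.28831684e-02 -1.47485525e+02] [ 0.17175596 -0.15058001  2.61084184] [-0.00414396 -0.0965535  -0.03449411] -41.489916920524976
```

View pics/all10.png

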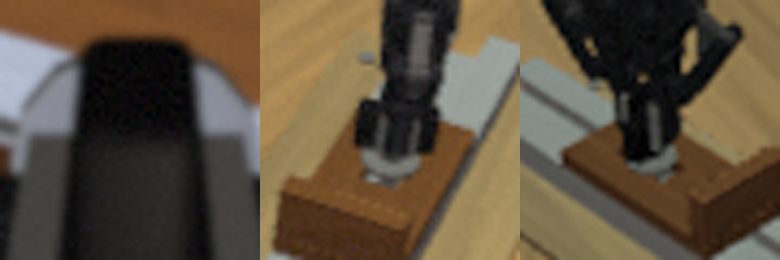

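>>> apply_moves(targets=[0,0,0,0,0,-1,0,0,0,0,0,0,-2,0,0,0,0,0,0,-3,0,0,0,0,0,0,-4,0,0,0,0,0,0,-4,0])

```text
time: 14.55
ee_pos: [0.5595, -0.0884, 0.0577]
tcp_rot: [-180.0, 0.0, -171.0]
wrist_force: [0.7, 0.8, 2.1]
opening: 0.0126
```

```bash
python3 - <<'E'
from h import *
o=bot.get_obs();print(o['time'],o['ee_pos'],o['tcp_rot'],o['wrist_force'],o['torque'],o['q'][5])
E
```

```text
14.55 [ 0.55950219 -0.08842055  0.05773744] [-1.79988349e+02  1.97227751e-02 -1.71045719e+02] [0.7288317  0.78406392 2.13041472] [-0.01907283 -0.06162596  0.03330352] -17.93218778290606
```

>>> apply_moves(targets=[0,0,0,0,0,-1,0,0,0,0,0,0,-2,0,0,0,0,0,0,-3,0,0,0,0,0,0,-4,0,0,0,0,0,0,-4,0])

```text
time: 15.05
ee_pos: [0.5595, -0.0884, 0.0576]
tcp_rot: [180.0, 0.0, 165.1]
wrist_force: [0.4, 0.1, 3.2]
opening: 0.0128
```

```bash
python3 - <<'E'
from h import *
o=bot.get_obs();print(o['time'],o['ee_pos'],o['tcp_rot'],o['wrist_force'],o['torque'],o['q'][5])
E
```

```text
15.05 [ 0.55954613 -0.08839345  0.05761777] [1.79996984e+02 2.29476651e-02 1.65082311e+02] [0.40724409 0.10511133 3.15409901] [ 0.04144931 -0.19449543 -0.01390253] 5.94034611709969
```

>>> apply_moves(targets=[0,0,0,0,0,-1.2,0,0,0,0,0,0,-2.4,0,0,0,0,0,0,-3.6,0,0,0,0,0,0,-4.8,0,0,0,0,0,0,-6,0])

```text
time: 15.55
ee_pos: [0.5595, -0.0882, 0.0574]
tcp_rot: [180.0, -0.0, 129.0]
wrist_force: [2.3, 0.7, -1.0]
opening: 0.013
```

```bash
python3 - <<'E'
from h import *
o=bot.get_obs();print(o['time'],o['ee_pos'],o['tcp_rot'],o['wrist_force'],o['torque'],o['q'][5])
camera("wrist")
o=bot.get_obs();print(o['time'],o['ee_pos'],o['tcp_rot'],o['wrist_force'],o['torque'],o['q'][5])
p=o['ee_pos'];ims=[]
for n in ["wrist","side","scene"]:
    c=snap(n,n+"11.png")
    u,v=topix(c,p-[0,0,.01],n=="wrist");u=max(0,int(u)-30);v=max(0,int(v)-35)
    im=cv2.imread("pics/"+n+"11.png")[v:v+60,u:u+60]
    ims.append(cv2.resize(im,(260,260),interpolation=cv2.INTER_CUBIC))
cv2.imwrite("pics/all11.png",np.hstack(ims))
E
```

```text
15.55 [ 0.55953437 -0.0882323   0.05737385] [ 1.79978501e+02 -6.48487916e-03  1.29038428e+02] [ 2.33890515  0.7384667  -1.01589876] [ 0.15817706 -0.43208937  0.0553906 ] 41.99023846400437
15.6 [ 0.55954926 -0.08822209  0.05741696] [ 1.79977160e+02 -4.47336651e-03  1.28595128e+02] [1.78125235 0.63669311 1.51620787] [ 0.14081287 -0.41323019  0.01857697] 42.43501606107193
```

View pics/all11.png

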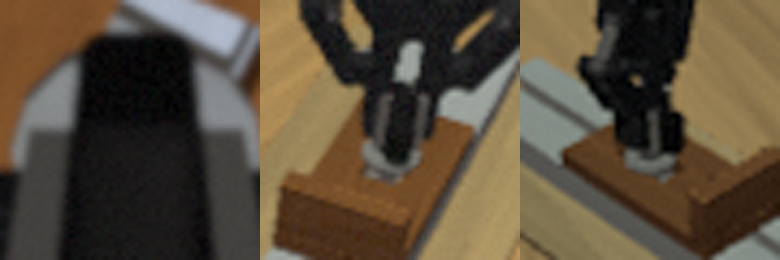

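>>> apply_moves(targets=[0.01,0,0,0,0,-1.2,0,0.01,0,0,0,0,-2.4,0,0.01,0,0,0,0,-3.6,0,0.01,0,0,0,0,-4.8,0,0.01,0,-0.01,0,0,-6,0])

```text
time: 16.25
ee_pos: [0.5597, -0.0882, 0.0571]
tcp_rot: [180.0, -0.0, 93.0]
wrist_force: [2.1, 1.9, 0.2]
opening: 0.0131
```

```bash
python3 - <<'E'
from h import *
o=bot.get_obs();print(o['time'],o['ee_pos'],o['tcp_rot'],o['wrist_force'],o['torque'],o['q'][5],o['opening'])
E
```

```text
16.25 [ 0.55970947 -0.08817137  0.0571485 ] [ 1.79997306e+02 -2.25347250e-02  9.29996165e+01] [2.06597985 1.9476976  0.24204077] [ 0.37137986 -0.40656142  0.0613909 ] 78.03674430447857 0.013077616306981149
```

>>> apply_moves(targets=[0.01,0.01,-0.008,0,0,-1.2,0,0.01,0.01,-0.016,0,0,-2.4,0,0.01,0.01,-0.024,0,0,-3.6,0,0.01,0.01,-0.032,0,0,-4.8,0,0.01,0.01,-0.04,0,0,-6,0])

```text
time: 16.75
ee_pos: [0.56, -0.0881, 0.0565]
tcp_rot: [180.0, -0.0, 57.0]
wrist_force: [-1.0, 1.0, 4.5]
opening: 0.0133
```

```bash
python3 - <<'E'
from h import *
o=bot.get_obs();print(o['time'],o['ee_pos'],o['tcp_rot'],o['wrist_force'],o['torque'],o['q'][5],o['opening'])
E
```

```text
16.75 [ 0.55999222 -0.0881108   0.05652768] [ 1.79981002e+02 -4.51796776e-03  5.69877596e+01] [-0.99315793  0.95335533  4.50558979] [0.153979   0.05854427 0.09804047] 114.07228746270202 0.013284708401119893
```

>>> apply_moves(targets=[0,0,-0.01,0,0,-1,0,0,0,-0.02,0,0,-2,0,0,0,-0.025,0,0,-3,0])

```text
time: 17.05
ee_pos: [0.5601, -0.0881, 0.0562]
tcp_rot: [180.0, -0.0, 39.0]
wrist_force: [-0.7, -0.2, 7.0]
opening: 0.0128
```

```bash
python3 - <<'E'
from h import *
o=bot.get_obs();print(o['time'],o['ee_pos'],o['tcp_rot'],o['wrist_force'],o['torque'],o['q'][5],o['joint_efforts'][5])
E
```

```text
17.05 [ 0.56010055 -0.08814318  0.05619819] [ 1.79960902e+02 -2.70875541e-02  3.90402742e+01] [-0.69146301 -0.2190422   7.00121758] [0.20033704 0.18552595 0.17826964] 132.01946669428014 -1.623346209526062
```

>>> apply_moves(targets=[0,0,-0.008,0,0,-0.8,0,0,0,-0.01,0,0,-1.3,0,0,0,-0.01,0,0,-1.3,0])

```text
time: 17.35
ee_pos: [0.5602, -0.0882, 0.0562]
tcp_rot: [180.0, -0.0, 31.4]
wrist_force: [-2.1, 1.5, 9.4]
opening: 0.013
```

```bash
python3 - <<'E'
from h import *
o=bot.get_obs();print(o['time'],o['ee_pos'],o['tcp_rot'],o['wrist_force'],o['torque'],o['q'][5],o['joint_efforts'][5])
E
```

```text
17.35 [ 0.56020467 -0.08817778  0.05617975] [ 1.79951901e+02 -4.86650536e-02  3.13732110e+01] [-2.10280571  1.48639544  9.42401485] [ 0.21711707  0.42768279 -0.02920992] 139.6842897216677 0.6778697669506073
```

>>> apply_moves(targets=[0,0,0,0,0,-0.5,0,0,0,0,0,0,-0.9,0,0,0,0,0,0,-0.9,0])

```text
time: 17.65
ee_pos: [0.5602, -0.0882, 0.0561]
tcp_rot: [180.0, -0.0, 26.0]
wrist_force: [-0.8, 0.6, 9.0]
opening: 0.0127
```

```bash
python3 - <<'E'
from h import *
o=bot.get_obs();print(o['time'],o['ee_pos'],o['tcp_rot'],o['wrist_force'],o['torque'],o['q'][5],o['joint_efforts'][5])
camera("wrist")
o=bot.get_obs();print(o['time'],o['ee_pos'],o['tcp_rot'],o['wrist_force'],o['torque'],o['q'][5],o['joint_efforts'][5])
p=o['ee_pos'];ims=[]
for n in ["wrist","side","scene"]:
    c=snap(n,n+"12.png")
    u,v=topix(c,p-[0,0,.01],n=="wrist");u=max(0,int(u)-30);v=max(0,int(v)-35)
    im=cv2.imread("pics/"+n+"12.png")[v:v+60,u:u+60]
    ims.append(cv2.resize(im,(260,260),interpolation=cv2.INTER_CUBIC))
cv2.imwrite("pics/all12.png",np.hstack(ims))
E
```

```text
17.65 [ 0.5601897  -0.08818403  0.05613662] [ 1.79953689e+02 -4.86088666e-02  2.59969418e+01] [-0.81296167  0.58622983  8.95430967] [ 0.12144632  0.22324433 -0.08640115] 145.06217898092427 0.5162615887820721
17.7 [ 0.56019665 -0.0882089   0.05614395] [ 1.79954632e+02 -5.00109563e-02  2.60525075e+01] [-1.56141059  0.66893931  9.01144896] [ 0.13074599  0.27230913 -0.03456795] 145.00341388778162 0.1357237296178937
```

View pics/all12.png

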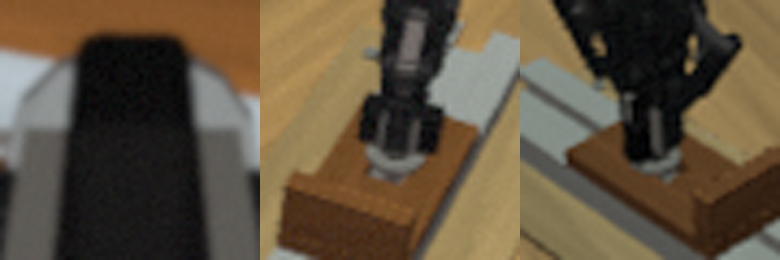

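View pics/wrist12.png

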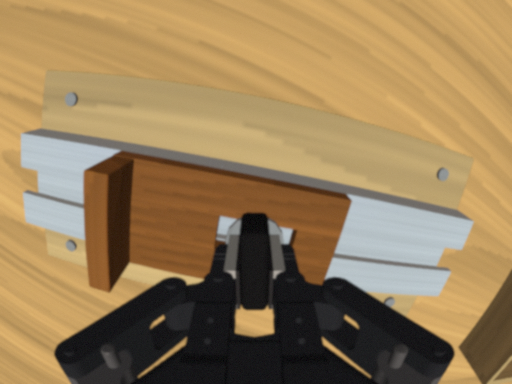

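>>> apply_moves(targets=[0,0,0,0,0,-0.7,0,0,0,0,0,0,-1.4,0,0,0,0,0,0,-2,0])

```text
time: 18.15
ee_pos: [0.5604, -0.0882, 0.0563]
tcp_rot: [179.9, -0.1, 14.0]
wrist_force: [-0.2, -0.0, 8.8]
opening: 0.0128
```

```bash
python3 - <<'E'
from h import *
o=bot.get_obs();print(o['time'],o['ee_pos'],o['tcp_rot'],o['wrist_force'],o['torque'],o['q'][5],o['joint_efforts'][5])
E
```

```text
18.15 [ 0.56042219 -0.08822237  0.05627764] [ 1.79943613e+02 -8.27372963e-02  1.39828928e+01] [-0.23756904 -0.03219585  8.78150976] [0.02737433 0.06776378 0.91713706] 157.08087801987654 0.05224549560807645
```

>>> apply_moves(targets=[0,0,0,0,0,-0.7,0,0,0,0,0,0,-1.4,0,0,0,0,0,0,-1.8,0])

```text
time: 18.45
ee_pos: [0.5604, -0.0882, 0.0563]
tcp_rot: [180.0, -0.1, 3.2]
wrist_force: [-0.4, -0.2, 9.0]
opening: 0.0131
```

```bash
python3 - <<'E'
from h import *
o=bot.get_obs();print(o['time'],o['ee_pos'],o['tcp_rot'],o['wrist_force'],o['torque'],o['q'][5],o['joint_efforts'][5])
E
```

```text
18.45 [ 0.56043062 -0.08817749  0.05627235] [ 1.79969230e+02 -9.13287791e-02  3.15615929e+00] [-0.37444846 -0.20590948  8.97368438] [0.14913029 0.12308142 0.3648375 ] 167.9078129542041 -0.001210481277666986
```

```bash
python3 - <<'E'
from h import *
c=snap("wrist","wrist13.png")
cv2.imwrite("pics/w13c.png",cv2.resize(cv2.imread("pics/wrist13.png")[170:320,180:330],None,fx=4,fy=4,interpolation=cv2.INTER_CUBIC))
o=bot.get_obs();print(o['time'],o['tcp_rot'],o['torque'],o['wrist_force'])
E
```

```text
18.5 [ 1.79969564e+02 -8.93555858e-02  3.04022370e+00] [0.15828341 0.11959382 0.22837257] [-0.09936858  0.1236594   8.64873062]
```

View pics/w13c.png

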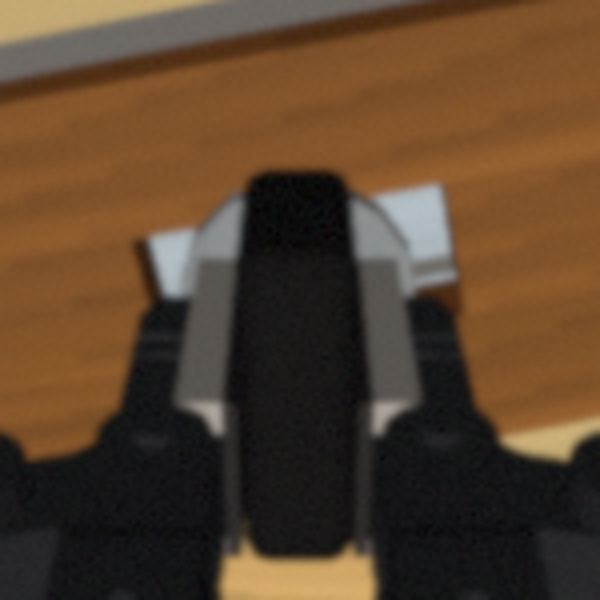

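>>> apply_moves(targets=[0,0,0.02,0,0,0,0,0,0,0.02,0,0,0,0])

```text
time: 18.7
ee_pos: [0.5604, -0.0882, 0.0563]
tcp_rot: [180.0, -0.1, 3.2]
wrist_force: [0.5, -0.6, 7.2]
opening: 0.0126
```

>>> apply_moves(targets=[0,0,0.02,0,0,0,0,0,0,0.02,0,0,0,0])

```text
time: 18.9
ee_pos: [0.5603, -0.0882, 0.0564]
tcp_rot: [180.0, -0.0, 3.1]
wrist_force: [3.7, -1.7, 3.4]
opening: 0.013
```

>>> apply_moves(targets=[0,0,0.02,0,0,0,0,0,0,0.02,0,0,0,0])

```text
time: 19.1
ee_pos: [0.5603, -0.0882, 0.0566]
tcp_rot: [180.0, -0.0, 3.0]
wrist_force: [4.5, -0.1, 0.4]
opening: 0.0133
```

```bash
python3 - <<'E'
from h import *
o=bot.get_obs();print(o['time'],o['ee_pos'],o['tcp_rot'],o['wrist_force'],o['torque'],o['q'][5])
E
```

```text
19.1 [ 0.56027547 -0.08815787  0.05656402] [ 1.79989878e+02 -2.29905588e-02  3.01001906e+00] [ 4.52307372 -0.08601295  0.38255587] [-0.1275439  -1.09451368  0.15696686] 168.05054156000588
```

>>> apply_moves(targets=[0,0,0,0,0,0,0.45,0,0,0,0,0,0,0.45,0,0,0,0,0,0,0.45,0,0,0,0,0,0,0.45])

```text
time: 19.5
ee_pos: [0.5596, -0.088, 0.0566]
tcp_rot: [-180.0, 0.0, 3.0]
wrist_force: [0.3, -0.4, 0.4]
opening: 0.0382
```

```bash
python3 - <<'E'
from h import *
c=snap("wrist","wrist14.png")
cv2.imwrite("pics/w14c.png",cv2.resize(cv2.imread("pics/wrist14.png")[170:320,180:330],None,fx=4,fy=4,interpolation=cv2.INTER_CUBIC))
o=bot.get_obs();print(o['time'],o['ee_pos'],o['tcp_rot'],o['torque'],o['wrist_force'])
E
```

```text
19.55 [ 0.55973142 -0.08805694  0.05668166] [-1.79994417e+02  2.94181222e-02  2.94714701e+00] [0.04108106 0.00948921 0.01709969] [ 0.12701061 -0.70312108 -0.35563402]
```

View pics/w14c.png

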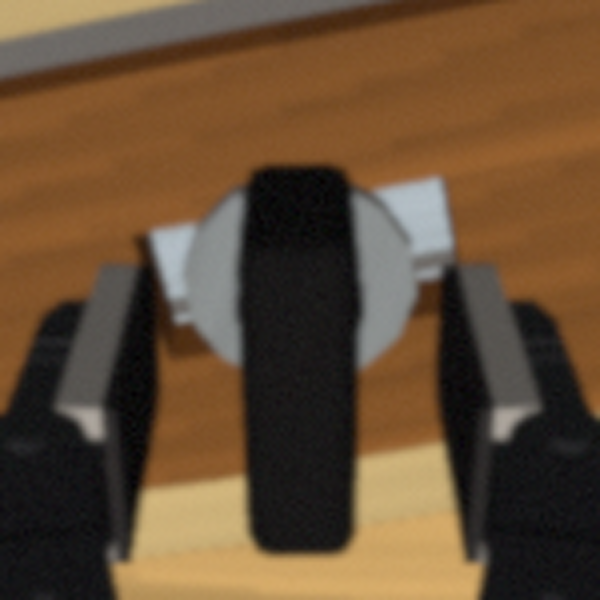

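>>> apply_moves(targets=[0,0,0.5,0,0,0,0.5,0,0,1.3,0,0,0,0.5,0,0,2,0,0,1.2,0.5,-0.1,0.4,2,0,0,2.6,0.5,-0.2,0.8,2,0,0,4,0.5])

```text
time: 20.05
ee_pos: [0.5545, -0.0641, 0.119]
tcp_rot: [179.9, -0.1, 27.3]
wrist_force: [0.4, -0.1, -1.1]
opening: 0.0425
```

>>> apply_moves(targets=[-0.1,0.4,0,0,0,1.4,0.5,-0.2,0.8,0,0,0,2.8,0.5,-0.3,1.1,0,0,0,4.2,0.5,-0.3,1.1,0,0,0,5.6,0.5,-0.3,1.1,0,0,0,7,0.5])

```text
time: 20.55
ee_pos: [0.5451, -0.0307, 0.1182]
tcp_rot: [179.9, -0.0, 69.3]
wrist_force: [-0.0, -0.6, -0.5]
opening: 0.0428
```

>>> apply_moves(targets=[0,0,0,0,0,1.4,0.5,0,0,0,0,0,2.8,0.5,0,0,0,0,0,4.2,0.5,0,0,0,0,0,5.6,0.5,0,0,0,0,0,6,0.5])

```text
time: 21.05
ee_pos: [0.5451, -0.0311, 0.1181]
tcp_rot: [179.9, 0.0, 105.3]
wrist_force: [-0.5, 0.3, -1.0]
opening: 0.0428
```

```bash
python3 - <<'E'
from h import *
camera("side")
c=snap("wrist","wrist15.png");pickle.dump(dict(c),open("wrist15.pkl","wb"))
o=bot.get_obs();print(o['time'],o['ee_pos'],o['tcp_rot'],c["origin"])
u,v=topix(c,(.5597,-.088,.05),True);u=int(u);v=int(v);print(u,v)
cv2.imwrite("pics/w15c.png",cv2.resize(cv2.imread("pics/wrist15.png")[max(0,v-40):v+45,u-50:u+50],None,fx=7,fy=7,interpolation=cv2.INTER_CUBIC))
E
```

```text
21.15 [ 0.54513903 -0.03107745  0.11800805] [1.79948818e+02 1.85642511e-02 1.04975189e+02] [0.52355401 0.0487279  0.2610745 ]
252 269
```

View pics/wrist15.png

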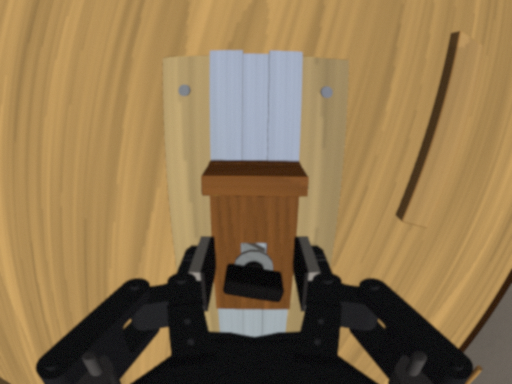

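View pics/w15c.png

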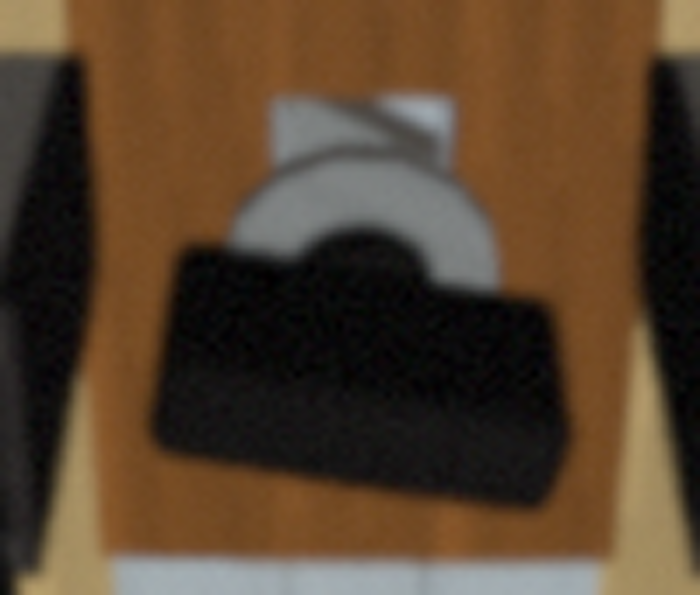

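>>> apply_moves(targets=[0.1,-0.4,0,0,0,-1.4,0.5,0.2,-0.8,0,0,0,-2.8,0.5,0.3,-1.2,0,0,0,-4.2,0.5,0.4,-1.6,0,0,0,-5.6,0.5,0.49,-1.9,0,0,0,-7,0.5])

```text
time: 21.65
ee_pos: [0.5599, -0.0887, 0.1176]
tcp_rot: [180.0, -0.0, 62.5]
wrist_force: [-0.4, 0.3, -0.1]
opening: 0.0427
```

>>> apply_moves(targets=[0,0,0,0,0,-1.4,0.5,0,0,0,0,0,-2.8,0.5,0,0,0,0,0,-4.2,0.5,0,0,0,0,0,-5.6,0.5,0,0,0,0,0,-7,0.5])

```text
time: 22.15
ee_pos: [0.5597, -0.0881, 0.1176]
tcp_rot: [180.0, -0.0, 20.5]
wrist_force: [0.6, 0.7, 0.4]
opening: 0.0424
```

>>> apply_moves(targets=[0,0,0,0,0,-1.4,0.5,0,0,0,0,0,-2.8,0.5,0,0,-0.5,0,0,-3,0.5,0,0,-1,0,0,-3,0.5,0,0,-1,0,0,-3,0.5])

```text
time: 22.65
ee_pos: [0.5581, -0.0878, 0.0836]
tcp_rot: [-179.9, 0.2, 3.1]
wrist_force: [-1.0, -0.7, -0.1]
opening: 0.0423
```

```bash
python3 - <<'E'
from h import *
camera("side")
c=snap("wrist","wrist16.png")
o=bot.get_obs();print(o['time'],o['ee_pos'],o['tcp_rot'],c["origin"],o['q'][5])
E
```

```text
22.75 [ 0.55907813 -0.08799674  0.08596516] [-1.79979884e+02  9.49414212e-02  3.04325044e+00] [ 0.64118184 -0.08304318  0.22763802] 168.01203590890844
```

View pics/wrist16.png

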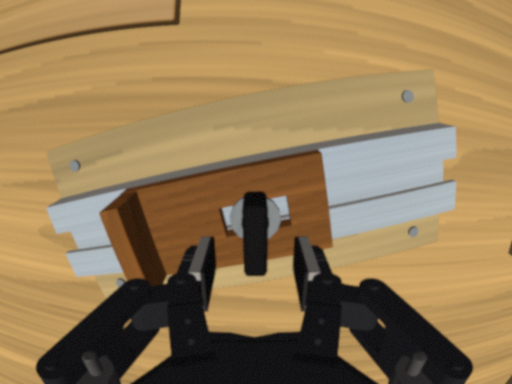

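>>> apply_moves(targets=[0,0,-0.5,0,0,0,0.45,0,0,-0.9,0,0,0,0.45,0,0,-1.03,0,0,0,0.45,0,0,-1.03,0,0,0,0.2])

```text
time: 23.15
ee_pos: [0.5591, -0.088, 0.0548]
tcp_rot: [-180.0, 0.1, 3.0]
wrist_force: [-0.1, -0.1, 0.5]
opening: 0.0251
```

>>> apply_moves(targets=[0,0,0,0,0,0,0,0,0,0,0,0,0,0,0,0,0,0,0,0,0,0,0,0,0,0,0,0], newtons=60)

```text
time: 23.55
ee_pos: [0.5596, -0.0882, 0.056]
tcp_rot: [180.0, 0.0, 2.9]
wrist_force: [-0.9, -1.9, -2.4]
opening: 0.0131
```

```bash
python3 - <<'E'
from h import *
o=bot.get_obs();print(o['time'],o['ee_pos'],o['tcp_rot'],o['wrist_force'],o['torque'],o['q'][5],o['opening'])
E
```

```text
23.55 [ 0.55957963 -0.08822237  0.05604661] [1.79982294e+02 6.76510983e-03 2.94599559e+00] [-0.90767613 -1.92488574 -2.38141372] [-0.41100754  0.29800983  0.15877097] 168.10401382693018 0.01310337663132836
```

>>> apply_moves(targets=[0,0,0.008,0,0,1,0,0,0,0.016,0,0,2,0,0,0,0.024,0,0,3,0,0,0,0.032,0,0,4,0,0,0,0.04,0,0,5,0])

```text
time: 24.05
ee_pos: [0.5596, -0.0885, 0.0569]
tcp_rot: [180.0, 0.0, 33.2]
wrist_force: [-0.4, -2.8, -5.2]
opening: 0.0129
```

```bash
python3 - <<'E'
from h import *
o=bot.get_obs();print(o['time'],o['ee_pos'],o['tcp_rot'],o['wrist_force'],o['torque'],o['q'][5],o['opening'])
E
```

```text
24.05 [ 0.55958429 -0.08845451  0.05689813] [1.79976432e+02 3.64459816e-02 3.31582421e+01] [-0.380694   -2.75340486 -5.22298463] [-0.68725398  0.09602572 -0.03410693] 137.88031949993078 0.012924329251588366
```

>>> apply_moves(targets=[0,0,0.008,0,0,1,0,0,0,0.016,0,0,2,0,0,0,0.024,0,0,3,0,0,0,0.032,0,0,4,0,0,0,0.04,0,0,5,0])

```text
time: 24.55
ee_pos: [0.5597, -0.0885, 0.0578]
tcp_rot: [180.0, 0.0, 63.2]
wrist_force: [1.4, -3.7, -6.6]
opening: 0.0132
```

```bash
python3 - <<'E'
from h import *
o=bot.get_obs();print(o['time'],o['ee_pos'],o['tcp_rot'],o['wrist_force'],o['torque'],o['q'][5],o['opening'])
E
```

```text
24.55 [ 0.55973121 -0.08853809  0.05781364] [1.79986693e+02 4.76364392e-02 6.31588922e+01] [ 1.43179959 -3.72620732 -6.5884222 ] [-0.84043839 -0.37754311 -0.06515141] 107.87740421484834 0.013246627050343629
```

>>> apply_moves(targets=[0,0,0,0,0,1.4,0,0,0,0,0,0,2.8,0,0,0,0,0,0,4.2,0,0,0,0,0,0,5.6,0,0,0,0,0,0,7,0])

```text
time: 25.05
ee_pos: [0.5601, -0.0886, 0.0588]
tcp_rot: [180.0, 0.1, 105.3]
wrist_force: [0.2, -2.8, 0.9]
opening: 0.013
```

```bash
python3 - <<'E'
from h import *
o=bot.get_obs();print(o['time'],o['ee_pos'],o['tcp_rot'],o['wrist_force'],o['torque'],o['q'][5],o['opening'])
c=snap("wrist","wrist17.png")
cv2.imwrite("pics/w17c.png",cv2.resize(cv2.imread("pics/wrist17.png")[170:320,180:330],None,fx=4,fy=4,interpolation=cv2.INTER_CUBIC))
E
```

```text
25.05 [ 0.56006131 -0.08860262  0.05881958] [1.79959816e+02 7.59599987e-02 1.05254141e+02] [ 0.23618003 -2.79214175  0.92436567] [-0.75754286  0.15858045 -0.14491584] 65.78255279919767 0.013041930987429836
```

View pics/w17c.png

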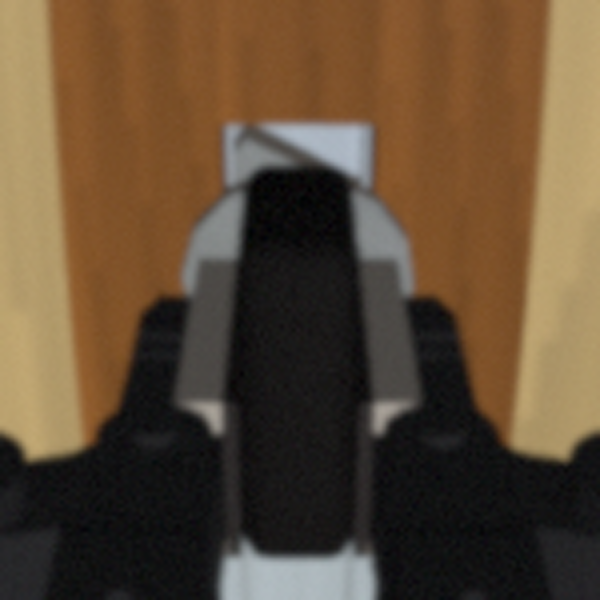

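>>> apply_moves(targets=[0,0,0,0,0,1.2,0,0,0,0,0,0,2.4,0,0,0,0,0,0,3.6,0,0,0,0,0,0,4.8,0,0,0,0,0,0,6,0])

```text
time: 25.6
ee_pos: [0.5604, -0.0885, 0.0597]
tcp_rot: [180.0, 0.1, 141.0]
wrist_force: [-0.9, -2.7, 6.2]
opening: 0.0127
```

```bash
python3 - <<'E'
from h import *
o=bot.get_obs();print(o['time'],o['ee_pos'],o['tcp_rot'],o['wrist_force'],o['torque'],o['q'][5],o['opening'])
c=snap("wrist","wrist18.png")
cv2.imwrite("pics/w18c.png",cv2.resize(cv2.imread("pics/wrist18.png")[170:320,180:330],None,fx=4,fy=4,interpolation=cv2.INTER_CUBIC))
E
```

```text
25.6 [ 0.56036286 -0.08852425  0.05966928] [1.79968694e+02 1.33617290e-01 1.41025990e+02] [-0.8706076  -2.6950462   6.23685666] [-0.63950294  0.39020041 -0.05260345] 30.016683686670362 0.012690311283872156
```

View pics/w18c.png

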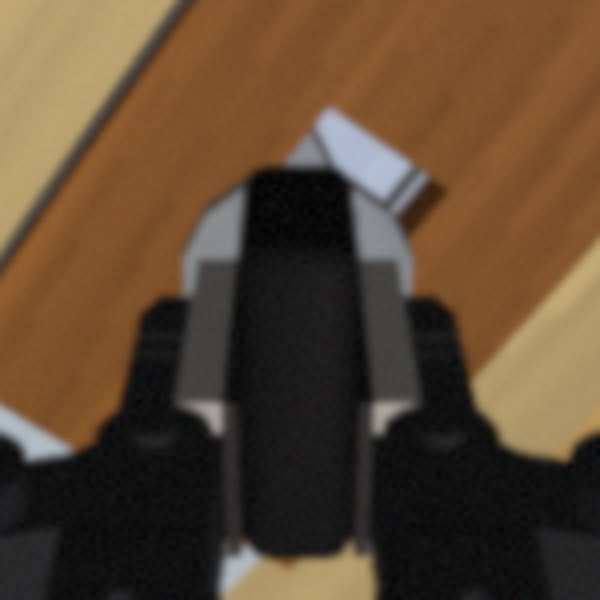

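>>> apply_moves(targets=[0,0,0.02,0,0,1,0,0,0,0.04,0,0,2,0,0,0,0.05,0,0,3,0,0,0,0.06,0,0,4,0])

```text
time: 26.05
ee_pos: [0.5604, -0.0884, 0.0609]
tcp_rot: [-180.0, 0.1, 165.0]
wrist_force: [1.8, -2.5, 0.3]
opening: 0.0132
```

```bash
python3 - <<'E'
from h import *
o=bot.get_obs();print(o['time'],o['ee_pos'],o['tcp_rot'],o['wrist_force'],o['torque'],o['q'][5],o['opening'])
E
```

```text
26.05 [ 0.56039694 -0.08839424  0.06085409] [-1.79989588e+02  1.14608563e-01  1.64984388e+02] [ 1.75833857 -2.52268713  0.26174759] [-0.64340458 -0.26376338 -0.0560292 ] 6.063183628206529 0.013206858791051499
```

>>> apply_moves(targets=[0,0,0.01,0,0,1,0,0,0,0.02,0,0,2,0,0,0,0.03,0,0,3,0])

```text
time: 26.35
ee_pos: [0.5604, -0.0882, 0.0614]
tcp_rot: [-180.0, 0.1, -177.0]
wrist_force: [3.0, 1.7, -2.9]
opening: 0.0133
```

```bash
python3 - <<'E'
from h import *
o=bot.get_obs();print(o['time'],o['ee_pos'],o['tcp_rot'],o['wrist_force'],o['torque'],o['q'][5],o['opening'])
c=snap("wrist","wrist19.png")
cv2.imwrite("pics/w19c.png",cv2.resize(cv2.imread("pics/wrist19.png")[170:320,180:330],None,fx=4,fy=4,interpolation=cv2.INTER_CUBIC))
E
```

```text
26.35 [ 0.56037514 -0.08815213  0.06141923] [-1.79995637e+02  9.61217763e-02 -1.77044691e+02] [ 2.96223835  1.74583082 -2.89423655] [ 0.23341619 -0.44527949 -0.67503256] -11.902995729581855 0.01327008968058358
```

View pics/w19c.png

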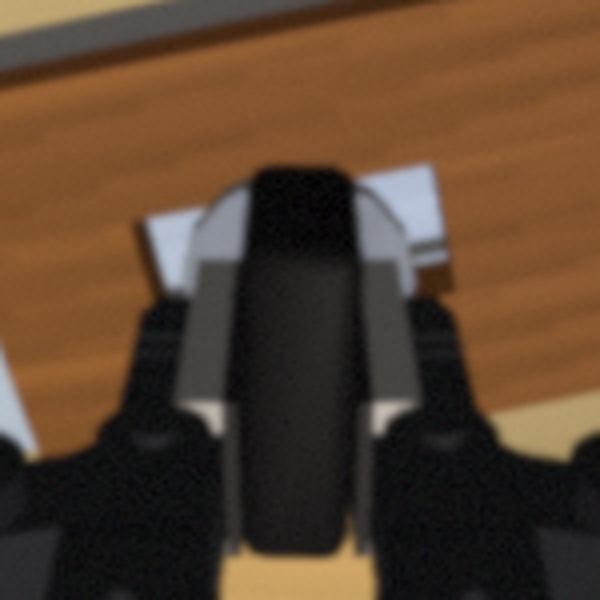

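>>> apply_moves(targets=[0,0,0,0,0,1,0,0,0,0,0,0,2,0,0,0,0,0,0,3,0])

```text
time: 26.7
ee_pos: [0.5602, -0.0879, 0.0613]
tcp_rot: [-180.0, 0.1, -159.1]
wrist_force: [0.9, 0.9, -2.1]
opening: 0.0127
```

```bash
python3 - <<'E'
from h import *
o=bot.get_obs();print(o['time'],o['ee_pos'],o['tcp_rot'],o['wrist_force'],o['torque'],o['q'][5],o['opening'])
E
```

```text
26.7 [ 0.56024045 -0.08794579  0.0612697 ] [-1.79982205e+02  7.20697482e-02 -1.59071431e+02] [ 0.90077322  0.89808712 -2.06214744] [ 0.2618551  -0.35871881 -0.06656968] -29.860230189012526 0.012691010527155561
```

>>> apply_moves(targets=[0,0,0,0,0,1,0,0,0,0,0,0,2,0,0,0,0,0,0,3,0])

```text
time: 27.0
ee_pos: [0.5597, -0.0878, 0.061]
tcp_rot: [180.0, 0.0, -141.1]
wrist_force: [0.5, 0.0, -2.3]
opening: 0.0129
```

```bash
python3 - <<'E'
from h import *
o=bot.get_obs();print(o['time'],o['ee_pos'],o['tcp_rot'],o['wrist_force'],o['torque'],o['q'][5],o['opening'])
E
```

```text
27.0 [ 0.55969681 -0.08777275  0.06104916] [ 1.79978094e+02  2.32226336e-02 -1.41068828e+02] [ 0.45346493  0.0191212  -2.2713641 ] [-0.02334795  0.02771666  0.01043381] -47.859878986484084 0.01292491977363725
```

>>> apply_moves(targets=[0,0,-0.05,0,0,0,0,0,0,-0.09,0,0,0,0,0,0,-0.09,0,0,0,0])

```text
time: 27.3
ee_pos: [0.5595, -0.088, 0.058]
tcp_rot: [180.0, -0.0, -141.3]
wrist_force: [0.2, 0.2, -2.6]
opening: 0.013
```

>>> apply_moves(targets=[0,0,-0.01,0,0,-1,0,0,0,-0.01,0,0,-2,0,0,0,-0.01,0,0,-3,0,0,0,-0.01,0,0,-4,0,0,0,-0.01,0,0,-5,0])

```text
time: 27.8
ee_pos: [0.5602, -0.0882, 0.0581]
tcp_rot: [-180.0, 0.1, -171.5]
wrist_force: [2.7, -1.5, -5.1]
opening: 0.0129
```

```bash
python3 - <<'E'
from h import *
o=bot.get_obs();print(o['time'],o['ee_pos'],o['tcp_rot'],o['wrist_force'],o['torque'],o['q'][5],o['opening'])
E
```

```text
27.8 [ 0.56022727 -0.08824405  0.05805145] [-1.79968757e+02  6.18405900e-02 -1.71457971e+02] [ 2.73234513 -1.45956668 -5.10002606] [-0.34025417 -0.75527043  0.06237528] -17.487766058423425 0.012853323378198507
```

>>> apply_moves(targets=[0.02,-0.01,0,0,0,-1.2,0,0.02,-0.01,0,0,0,-2.4,0,0.02,-0.01,0,0,0,-3.6,0,0.02,-0.01,0,0,0,-4.8,0,0.02,-0.01,0,0,0,-6,0])

```text
time: 28.3
ee_pos: [0.5603, -0.0885, 0.0575]
tcp_rot: [-180.0, -0.0, 152.5]
wrist_force: [2.4, -2.3, -6.7]
opening: 0.013
```

```bash
python3 - <<'E'
from h import *
o=bot.get_obs();print(o['time'],o['ee_pos'],o['tcp_rot'],o['wrist_force'],o['torque'],o['q'][5],o['opening'])
E
```

```text
28.3 [ 0.56028731 -0.0885234   0.05747419] [-1.79979105e+02 -7.90469112e-03  1.52491824e+02] [ 2.44679577 -2.31967608 -6.70186487] [-0.32558336 -0.41358979  0.08679915] 18.538555913761765 0.013040202127646096
```

>>> apply_moves(targets=[0,0,0,0,0,-1.3,0,0,0,0,0,0,-2.6,0,0,0,0,0,0,-4,0,0,0,0,0,0,-5.3,0,0,0,0,0,0,-6.6,0])

```text
time: 28.8
ee_pos: [0.56, -0.0886, 0.0573]
tcp_rot: [-179.9, 0.0, 112.9]
wrist_force: [1.8, -1.4, -7.1]
opening: 0.0129
```

```bash
python3 - <<'E'
from h import *
o=bot.get_obs();print(o['time'],o['ee_pos'],o['tcp_rot'],o['wrist_force'],o['torque'],o['q'][5],o['opening'])
c=snap("wrist","wrist20.png")
cv2.imwrite("pics/w20c.png",cv2.resize(cv2.imread("pics/wrist20.png")[170:320,180:330],None,fx=4,fy=4,interpolation=cv2.INTER_CUBIC))
E
```

```text
28.8 [ 0.56004764 -0.08864135  0.05730113] [-1.79942710e+02  7.71918435e-03  1.12858074e+02] [ 1.75481555 -1.37334031 -7.05742395] [-0.49946594 -0.23887395  0.12971723] 58.16656454508309 0.01290438771132849
```

View pics/w20c.png

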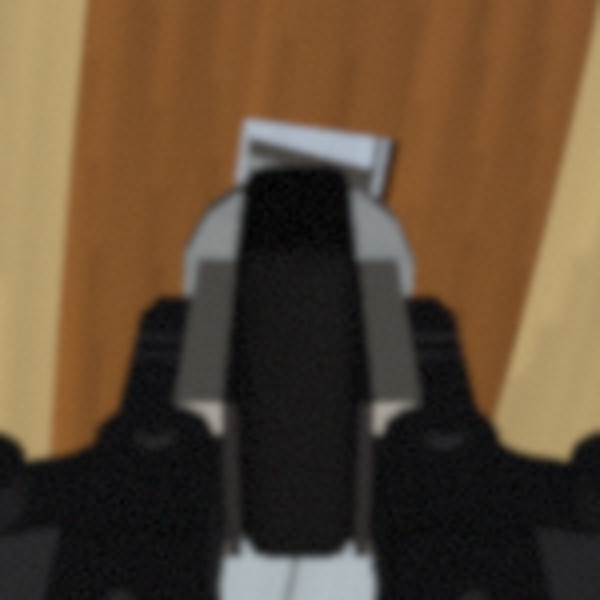

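>>> apply_moves(targets=[0,0,-0.01,0,0,-1,0,0,0,-0.02,0,0,-2,0,0,0,-0.02,0,0,-3,0,0,0,-0.025,0,0,-4,0,0,0,-0.03,0,0,-5,0])

```text
time: 29.35
ee_pos: [0.5598, -0.0886, 0.0568]
tcp_rot: [-179.9, 0.0, 83.1]
wrist_force: [-0.7, -1.7, -2.5]
opening: 0.0129
```

```bash
python3 - <<'E'
from h import *
o=bot.get_obs();print(o['time'],o['ee_pos'],o['tcp_rot'],o['wrist_force'],o['torque'],o['q'][5],o['opening'])
E
```

```text
29.35 [ 0.55983663 -0.0885857   0.05684122] [-1.79944964e+02  3.09319439e-02  8.31363332e+01] [-0.71873338 -1.66998633 -2.46538435] [-0.42610641  0.37505979  0.08026148] 87.88861697297155 0.012921700359624253
```

>>> apply_moves(targets=[0,0,-0.008,0,0,-1,0,0,0,-0.016,0,0,-2,0,0,0,-0.024,0,0,-3,0,0,0,-0.03,0,0,-4,0])

```text
time: 29.75
ee_pos: [0.5597, -0.0885, 0.0564]
tcp_rot: [-180.0, 0.0, 59.1]
wrist_force: [-3.6, -1.0, 0.6]
opening: 0.0129
```

```bash
python3 - <<'E'
from h import *
o=bot.get_obs();print(o['time'],o['ee_pos'],o['tcp_rot'],o['wrist_force'],o['torque'],o['q'][5],o['opening'])
E
```

```text
29.75 [ 0.55971941 -0.08851792  0.05636344] [-1.79959148e+02  4.30126788e-02  5.91359803e+01] [-3.58974412 -1.03810931  0.64146607] [-0.22479155  0.78443337  0.11568357] 111.88973376430337 0.012925965536683081
```

>>> apply_moves(targets=[0.01,0,-0.006,0,0,-0.8,0,0.02,0,-0.012,0,0,-1.6,0,0.02,0,-0.015,0,0,-2.4,0])

```text
time: 30.05
ee_pos: [0.5597, -0.0884, 0.056]
tcp_rot: [-179.9, 0.1, 44.8]
wrist_force: [-6.6, -0.9, 2.7]
opening: 0.013
```

```bash
python3 - <<'E'
from h import *
o=bot.get_obs();print(o['time'],o['ee_pos'],o['tcp_rot'],o['wrist_force'],o['torque'],o['q'][5],o['opening'])
E
```

```text
30.05 [ 0.55972282 -0.08841304  0.05599644] [-1.79917525e+02  9.36695260e-02  4.47885073e+01] [-6.64784566 -0.86677243  2.69414712] [-0.15029863  1.49205408  0.10493315] 126.2488569740057 0.012961215072056583
```

>>> apply_moves(targets=[0,0,0,0,0,-0.6,0,0,0,0,0,0,-1,0])

```text
time: 30.25
ee_pos: [0.5597, -0.0884, 0.056]
tcp_rot: [-179.9, 0.1, 38.8]
wrist_force: [-7.0, -1.2, 2.3]
opening: 0.0126
```

```bash
python3 - <<'E'
from h import *
o=bot.get_obs();print(o['time'],o['ee_pos'],o['tcp_rot'],o['wrist_force'],o['torque'],o['q'][5],o['opening'])
E
```

```text
30.25 [ 0.55969145 -0.08836294  0.05602852] [-1.79923928e+02  9.82756119e-02  3.88444247e+01] [-7.00671926 -1.20923016  2.26770934] [-0.09342286  1.48855189  0.10689645] 132.19489726320208 0.012586925642174406
```

>>> apply_moves(targets=[0,0,0,0,0,-0.4,0,0,0,0,0,0,-0.7,0])

```text
time: 30.45
ee_pos: [0.5597, -0.0883, 0.056]
tcp_rot: [-179.9, 0.1, 34.7]
wrist_force: [-6.9, 0.3, 3.4]
opening: 0.0133
```

```bash
python3 - <<'E'
from h import *
o=bot.get_obs();print(o['time'],o['ee_pos'],o['tcp_rot'],o['wrist_force'],o['torque'],o['q'][5],o['opening'])
E
```

```text
30.45 [ 0.55966796 -0.08833342  0.05601664] [-1.79925842e+02  1.02000620e-01  3.46930125e+01] [-6.92654856  0.34436101  3.42851791] [-0.05997739  1.56379367  0.09267958] 136.34638952876608 0.01327864021103715
```

>>> apply_moves(targets=[-0.03,0,0,0,0,-0.3,0,-0.04,0,0,0,0,-0.6,0])

```text
time: 30.65
ee_pos: [0.5595, -0.0883, 0.0561]
tcp_rot: [-180.0, -0.0, 31.1]
wrist_force: [-0.1, -0.7, -0.9]
opening: 0.0128
```

```bash
python3 - <<'E'
from h import *
o=bot.get_obs();print(o['time'],o['ee_pos'],o['tcp_rot'],o['wrist_force'],o['torque'],o['q'][5],o['opening'])
E
```

```text
30.65 [ 0.55948818 -0.08834226  0.0561154 ] [-1.79996278e+02 -8.35936018e-04  3.11185073e+01] [-0.13586708 -0.65555081 -0.94279757] [-0.04693489  0.1593594   0.09816956] 139.9069602779846 0.01279774896539132
```

>>> apply_moves(targets=[0,0,0,0,0,-0.3,0,0,0,0,0,0,-0.4,0])

```text
time: 30.85
ee_pos: [0.5595, -0.0883, 0.056]
tcp_rot: [-180.0, 0.0, 28.7]
wrist_force: [-1.5, 0.8, 0.2]
opening: 0.0129
```

```bash
python3 - <<'E'
from h import *
o=bot.get_obs();print(o['time'],o['ee_pos'],o['tcp_rot'],o['wrist_force'],o['torque'],o['q'][5],o['opening'])
E
```

```text
30.85 [ 0.55949184 -0.08830157  0.05600648] [-1.79989279e+02  6.33065901e-03  2.87394377e+01] [-1.53773549  0.80205567  0.18216421] [-0.00198589  0.44822045  0.08726685] 142.28953804841774 0.012922649663537997
```

>>> apply_moves(targets=[0,0,0,0,0,-0.2,0,0,0,0,0,0,-0.35,0])

```text
time: 31.05
ee_pos: [0.5595, -0.0883, 0.0559]
tcp_rot: [-180.0, 0.0, 26.6]
wrist_force: [-2.9, -0.7, 0.8]
opening: 0.0126
```

```bash
python3 - <<'E'
from h import *
o=bot.get_obs();print(o['time'],o['ee_pos'],o['tcp_rot'],o['wrist_force'],o['torque'],o['q'][5],o['opening'])
E
```

```text
31.05 [ 0.55953174 -0.08829163  0.05593556] [-1.79991261e+02  7.97899930e-03  2.66063791e+01] [-2.93136306 -0.66647172  0.78147707] [0.05289348 0.63240281 0.09684378] 144.42529767053202 0.012569690568149133
```

>>> apply_moves(targets=[0.01,0,0,0,0,-0.2,0,0,0,0,0,0,-0.35,0])

```text
time: 31.25
ee_pos: [0.5595, -0.0883, 0.0559]
tcp_rot: [-180.0, 0.0, 24.5]
wrist_force: [-3.8, 0.4, 2.3]
opening: 0.0129
```

```bash
python3 - <<'E'
from h import *
o=bot.get_obs();print(o['time'],o['ee_pos'],o['tcp_rot'],o['wrist_force'],o['torque'],o['q'][5],o['opening'])
E
```

```text
31.25 [ 0.55952716 -0.08829739  0.0558774 ] [-1.79985939e+02  1.00276961e-02  2.44753567e+01] [-3.82887578  0.39630805  2.27189407] [0.14036291 0.66588393 0.2592616 ] 146.55379062730395 0.01293430430692877
```

>>> apply_moves(targets=[-0.02,0,0,0,0,0,0,-0.02,0,0,0,0,0,0.3,-0.02,0,0,0,0,0,0.45,-0.02,0,0,0,0,0,0.45,-0.02,0,0,0,0,0,0.45])

```text
time: 31.75
ee_pos: [0.5592, -0.0884, 0.0558]
tcp_rot: [180.0, -0.0, 24.5]
wrist_force: [0.5, 0.0, 0.9]
opening: 0.0383
```

>>> apply_moves(targets=[0,0,0.5,0,0,0,0.5,0,0,1.3,0,0,0,0.5,0,0,2,0,0,1.2,0.5,-0.1,0.4,2,0,0,2.6,0.5,-0.2,0.8,2,0,0,4,0.5])

```text
time: 32.25
ee_pos: [0.5537, -0.0644, 0.1179]
tcp_rot: [179.9, -0.1, 48.9]
wrist_force: [-0.1, 0.2, -0.3]
opening: 0.043
```

>>> apply_moves(targets=[-0.1,0.4,0,0,0,1.4,0.5,-0.2,0.8,0,0,0,2.8,0.5,-0.3,1.1,0,0,0,4.2,0.5,-0.3,1.1,0,0,0,5.6,0.5,-0.3,1.1,0,0,0,7,0.5])

```text
time: 32.75
ee_pos: [0.5443, -0.031, 0.1172]
tcp_rot: [179.9, 0.0, 90.9]
wrist_force: [-0.1, -0.8, 0.1]
opening: 0.0428
```

>>> apply_moves(targets=[0,0,0,0,0,1.4,0.5,0,0,0,0,0,2.4,0.5,0,0,0,0,0,2.4,0.5])

```text
time: 33.05
ee_pos: [0.5443, -0.0314, 0.117]
tcp_rot: [179.9, 0.0, 105.0]
wrist_force: [0.2, -0.4, -0.1]
opening: 0.0428
```

```bash
python3 - <<'E'
from h import *
camera("side")
c=snap("wrist","wrist21.png");pickle.dump(dict(c),open("wrist21.pkl","wb"))
o=bot.get_obs();print(o['time'],o['ee_pos'],o['tcp_rot'],c["origin"])
u,v=topix(c,(.5597,-.088,.05),True);u=int(u);v=int(v);print(u,v)
cv2.imwrite("pics/w21c.png",cv2.resize(cv2.imread("pics/wrist21.png")[max(0,v-40):v+45,u-50:u+50],None,fx=7,fy=7,interpolation=cv2.INTER_CUBIC))
E
```

```text
33.15 [ 0.54424716 -0.031402    0.11656182] [1.79958019e+02 1.29876019e-02 1.04761816e+02] [0.52329626 0.04857923 0.25972845]
253 270
```

View pics/w21c.png

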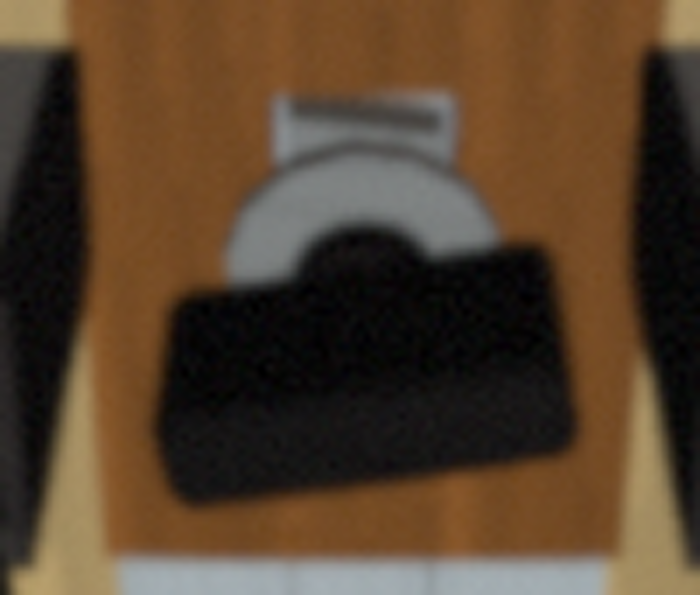

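>>> apply_moves(targets=[0,0,1,0,0,0,0.5,0,0,2.4,0,0,0,0.5,0,0,3.8,0,0,0,0.5,0,0,3.8,0,0,0,0.5,0,0,3.8,0,0,0,0.5])

```text
time: 33.65
ee_pos: [0.5446, -0.0314, 0.2311]
tcp_rot: [179.9, 0.0, 104.8]
wrist_force: [-0.4, -1.2, -0.6]
opening: 0.0433
```

```bash
python3 - <<'E'
from h import *
camera("side")
c=snap("wrist","wrist22.png");pickle.dump(dict(c),open("wrist22.pkl","wb"))
d=snap("side","side22.png");e=snap("scene","scene22.png")
o=bot.get_obs();print(o['time'],o['ee_pos'],o['tcp_rot'])
a=cv2.resize(cv2.imread("pics/wrist22.png")[80:240,180:330],None,fx=4,fy=4,interpolation=cv2.INTER_CUBIC)[:600]
cv2.imwrite("pics/w22c.png",a)
cv2.imwrite("pics/side22c.png",cv2.resize(cv2.imread("pics/side22.png")[120:220,250:375],None,fx=6,fy=6,interpolation=cv2.INTER_CUBIC))
E
```

```text
33.85 [ 0.5435972  -0.03136309  0.22853605] [-1.79886919e+02 -3.51741769e-02  1.04899173e+02]
```

View pics/w22c.png

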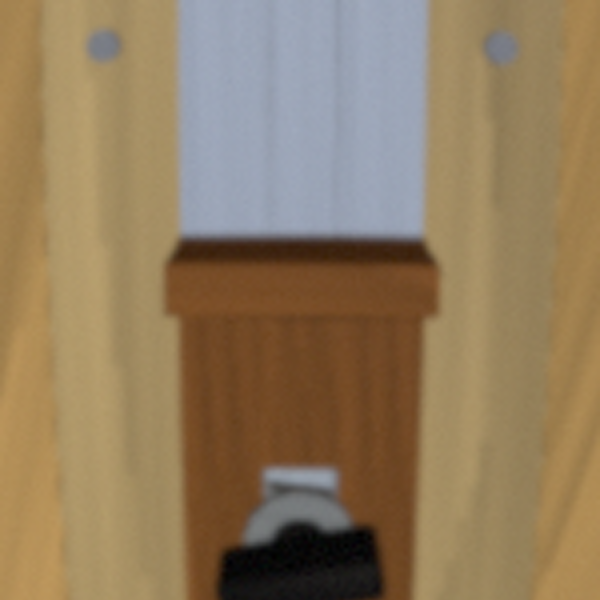

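View pics/side22c.png

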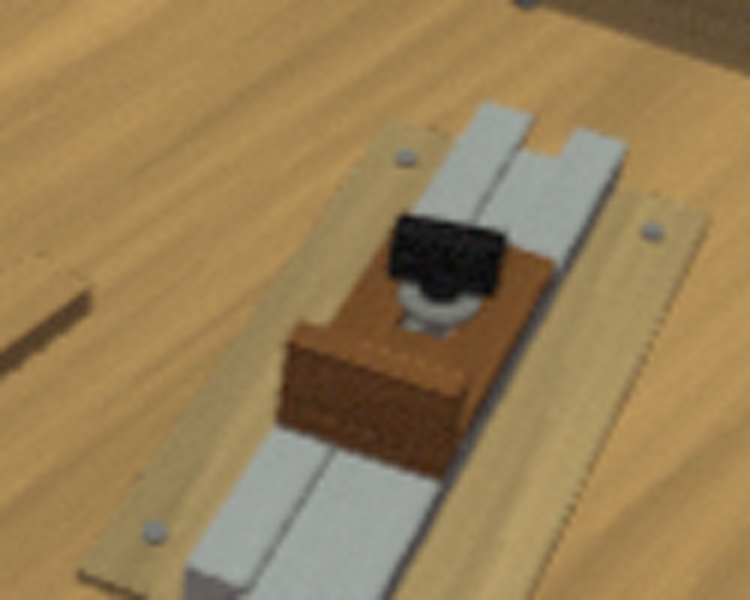

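View pics/scene22.png

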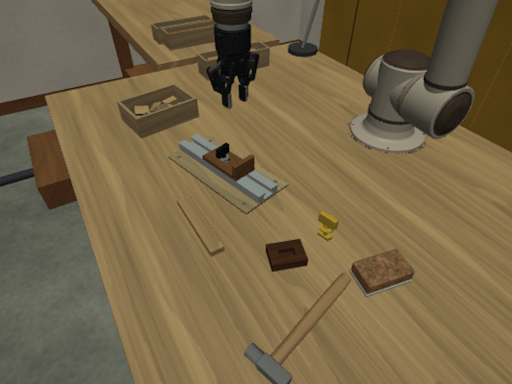

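```bash
python3 - <<'E'
from h import *
c=pickle.load(open("wrist22.pkl","rb"));f=lambda p:(p[0]/4+180-.375,p[1]/4+80-.375)
u=np.array([-.257,.966])
for k,p,z in [("slot far mid",(301,469),.044),("fence inner edge",(301,316),.078),("fence outer",(302,263),.078)]:
    P=toz(c,*f(p),z,True)[:2]*1000;print(k,P,(P-[560.3,-87.4])@u)
import cv2
a=cv2.imread("pics/scene0.png").astype(int);b=cv2.imread("pics/scene22.png").astype(int)
m=(abs(a-b).sum(2)>90).astype(np.uint8)
n,l,s,ce=cv2.connectedComponentsWithStats(m)
print([tuple(x) for x in s[1:] if x[4]>8])
E
```

```text
slot far mid [554.74317794 -65.92494536] 22.173006050971036
fence inner edge [540.87916224 -14.29505884] 75.61052846397482
fence outer [537.60954522  -1.03777739] 89.25735391957345
[(np.int32(207), np.int32(0), np.int32(66), np.int32(109), np.int32(3636)), (np.int32(383), np.int32(0), np.int32(39), np.int32(73), np.int32(1647)), (np.int32(445), np.int32(0), np.int32(13), np.int32(35), np.int32(43)), (np.int32(463), np.int32(0), np.int32(31), np.int32(43), np.int32(335)), (np.int32(446), np.int32(35), np.int32(30), np.int32(50), np.int32(444)), (np.int32(363), np.int32(56), np.int32(51), np.int32(63), np.int32(679)), (np.int32(416), np.int32(67), np.int32(57), np.int32(46), np.int32(714)), (np.int32(445), np.int32(81), np.int32(4), np.int32(4), np.int32(12)), (np.int32(351), np.int32(89), np.int32(45), np.int32(48), np.int32(881)), (np.int32(371), np.int32(89), np.int32(32), np.int32(36), np.int32(508)), (np.int32(413), np.int32(112), np.int32(46), np.int32(27), np.int32(679)), (np.int32(407), np.int32(115), np.int32(5), np.int32(6), np.int32(16)), (np.int32(216), np.int32(143), np.int32(14), np.int32(16), np.int32(136)), (np.int32(225), np.int32(154), np.int32(4), np.int32(6), np.int32(13)), (np.int32(277), np.int32(233), np.int32(22), np.int32(12), np.int32(182)), (np.int32(279), np.int32(244), np.int32(16), np.int32(13), np.int32(135))]
```

The stop is within 1 mm of where it started. In the scene picture only the arm and the bolt have changed. I'm handing the job in.

```bash
python3 - <<'E'
from h import *
print(bot.job_done())
E
```

```text
the job is handed in; nothing more can be done
None
```

The stop is fastened to the jig with the T-bolt, tightened to the knob's end stop. I needed a second go at the tightening because I over-turned it the first time. I handed the job in at about 34 s.

**What I did:** I gripped the black wing knob, lifted the bolt from the holder and lowered its head lengthwise through the stop into the channel. I then turned it clockwise.

**What went wrong:** On the first tightening I turned about 25° too far. The torque reached 0.9 N m and forced the head about 30° past square, which showed in the wrist picture. I unscrewed the knob, turned the head back to before square, and repeated the clockwise turn to square and tight in small steps. I stopped when the torque rose from about 0.09 to 0.26 N m.

**Last checks:**
- **Head angle:** it lies across the slot under the lips, about 7–8° past square (estimated from the picture). That is slightly more than the "few degrees" described.
- **Tightness:** the gripper height on the knob dropped about 2.3 mm from where the washer first touched the foot. With the knob at its end stop, that puts the washer press at about 2 mm; the press itself was not measured.
- **Stop position:** within about 1 mm of its start.
- **Other things:** before-and-after scene pictures differ only in the arm and the bolt. The gripper is open and about 15 cm above the jig, touching nothing.

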